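# Pack up the mending caddy

## Task

Pack up the mending caddy: first set aside the thread reel that was left standing in its empty seat, then stack all the trays that are out on its base between the two spring arms, in any order, each turned so that its notch drops over the key below and it sits down flush, then put the lid on the same way and press it straight down until both its ends have snapped under the catches and it lies flush on the top tray. Last, slide the two thread reels right down over the pins on the lid, one on each. Leave the pegs, tape measure, battery, pot and pen where they are.

Things in the scene. Friction and masses are not known exactly. Their poses are not given: they have to be found in the camera images.
- base: caddy base, fixed: light wood board 78 x 152 x 7 mm with a tray-like seat in its middle (56 x 90 mm outside, walls 5, rim top at z 16) and an upright spring arm at each end. Origin: centre of underside, on the worktop; y along the board, z up. Seated, the trays' origins are at base z 9, 34 and 59 mm; the lid's at 59 on two trays, 84 on three
- seat (a point): centre of the seat's rim, 16 mm above the worktop; axes as the base
- seat_key (a point): inner face of the seat's end wall at the base's +y end, 40 mm from the seat's centre, rim height (z 16). The seat's key stands here: 14 mm wide, 6 mm deep, as in the trays
- clip_1 (a joint): spring-steel arm at the base's +y end; 0 = upright, at rest; grows (rad) as it bends outward; springs back. 18 mm wide (x), inner face at base y 62, top at z 112. Two catches, 5.5 mm proud inwards, sloped above, flat undersides at z 75.5 and 100.5: for two and for three trays. The lid passes a catch with about 5 to 15 N. Trays pass freely, 4 mm play
- clip_2 (a joint): the same arm at the base's -y end (inner face at base y -62)
- lid: loose light wood lid: plate 56 x 90 mm, z 7 to 15, on a foot like a tray's (z 0 to 7). At each end a tongue (20 wide, z 7 to 15) with chamfered tip out to y +/-60.5 spreads the arms and snaps under the catches. Origin: centre of underside, y along its length, z up. Handle: upright block in the middle, 14 thick (x), 30 long (y), z 15 to 46. 100 to 170 g
- lid_key (a point): point of the lid 40 mm from its origin along +y, underside height; must come over seat_key. The notch (18 wide, 8 deep) is under this end; a small brass stud on the tongue marks it
- pin_1 (a point): foot of the lid's steel pin at lid y +34 mm, on the plate (lid z 15); pin along z, 7 mm thick, 38 mm tall, tapered tip
- pin_2 (a point): foot of the lid's other pin, at lid y -34 mm, the same size
- reel_a: loose wooden thread reel (grey thread) standing upright in the seat at the start (underside at base z 7): 30 mm diameter, 44 mm high, bore 10.4 mm right through. Origin: centre of its underside, z along the bore. 35 g. It can stand anywhere clear on the worktop, within x 0.40 to 0.66, y -0.38 to 0.08 (a 92 mm high upstand runs along y -0.43)
- reel_b: the other reel (pale thread), same size, standing on the worktop
- peg_left: bystander: wooden clothes peg lying flat, 15 x 72 x 12 mm; origin centre of underside
- peg_right: bystander: another wooden clothes peg, same size
- tape_measure: bystander: round sewing tape measure, 56 x 88 x 19 mm
- battery: bystander: small round battery lying down, 15 x 50 mm
- balm: bystander: round pot of hand balm, 69 mm wide, 41 mm high
- pen: bystander: black pen lying flat, 145 mm long
- tray_a: loose open grey tray with buttons: 56 x 90 mm, 32 high. Origin: centre of underside; x across, y along its length, z up. Foot z 0 to 7, 43 x 77, tapered, fits inside the rim below (1.5 mm play); the shoulder at z 7 rests on that rim; each tray adds 25 mm. Walls 5 mm. Hold it by the ribbed grips on the long sides: 60 mm across, z 15 to 28, 36 long. 60 to 130 g. May be absent
- tray_a_key (a point): point of tray_a 40 mm from its origin along +y, underside height; must come over seat_key. At this end: inside the wall a key (14 wide, 6 deep, up to the rim), under it the notch in the foot (18 wide, 8 deep), outside a thumb tab (24 wide, 7 mm out, z 25 to 29). Turned the wrong way round a tray stays 7 mm too high
- tray_b: loose open grey tray with bobbins: 56 x 90 mm, 32 high. Origin: centre of underside; x across, y along its length, z up. Foot z 0 to 7, 43 x 77, tapered, fits inside the rim below (1.5 mm play); the shoulder at z 7 rests on that rim; each tray adds 25 mm. Walls 5 mm. Hold it by the ribbed grips on the long sides: 60 mm across, z 15 to 28, 36 long. 60 to 130 g. May be absent
- tray_b_key (a point): point of tray_b 40 mm from its origin along +y, underside height; must come over seat_key. At this end: inside the wall a key (14 wide, 6 deep, up to the rim), under it the notch in the foot (18 wide, 8 deep), outside a thumb tab (24 wide, 7 mm out, z 25 to 29). Turned the wrong way round a tray stays 7 mm too high
- tray_c: loose open grey tray with safety pins and press studs: 56 x 90 mm, 32 high. Origin: centre of underside; x across, y along its length, z up. Foot z 0 to 7, 43 x 77, tapered, fits inside the rim below (1.5 mm play); the shoulder at z 7 rests on that rim; each tray adds 25 mm. Walls 5 mm. Hold it by the ribbed grips on the long sides: 60 mm across, z 15 to 28, 36 long. 60 to 130 g. May be absent
- tray_c_key (a point): point of tray_c 40 mm from its origin along +y, underside height; must come over seat_key. At this end: inside the wall a key (14 wide, 6 deep, up to the rim), under it the notch in the foot (18 wide, 8 deep), outside a thumb tab (24 wide, 7 mm out, z 25 to 29). Turned the wrong way round a tray stays 7 mm too high
Not all that is in view belongs to the job. What is shaped like the reel_b but blue is not meant.

How it is judged (in metres and radians):
On the way, in this order (a step that is already met when the one before it is completed fails the run):
1. all the trays present are stacked flush on the base, key ends over the seat's key (horizontal distance between each of tray_a, tray_b, tray_c and seat below 0.008 m and horizontal distance between each of tray_a_key, tray_b_key, tray_c_key and seat_key below 0.009 m and angle between each of tray_a, tray_b, tray_c's own z axis and vertical below 0.06 rad and (z of tray_a in the frame of base between 0.006 and 0.012 m or z of tray_a in the frame of base between 0.031 and 0.037 m or z of tray_a in the frame of base between 0.056 and 0.062 m) and (z of tray_b in the frame of base between 0.006 and 0.012 m or z of tray_b in the frame of base between 0.031 and 0.037 m or z of tray_b in the frame of base between 0.056 and 0.062 m) and (z of tray_c in the frame of base between 0.006 and 0.012 m or z of tray_c in the frame of base between 0.031 and 0.037 m or z of tray_c in the frame of base between 0.056 and 0.062 m)), for 0.2 s.
2. the lid is flush on the top tray, both ends snapped under the catches and both arms back upright, before any reel is on its pins (all of step 1 and horizontal distance between lid and seat below 0.009 m and horizontal distance between lid_key and seat_key below 0.01 m and angle between lid's own z axis and vertical below 0.05 rad and (z of lid in the frame of tray_a between 0.022 and 0.028 m or z of lid in the frame of tray_b between 0.022 and 0.028 m or z of lid in the frame of tray_c between 0.022 and 0.028 m) and (z of lid in the frame of base between 0.056 and 0.062 m or z of lid in the frame of base between 0.081 and 0.087 m) and value of joint each of clip_1, clip_2 below 0.03 rad and horizontal distance between each of reel_a, reel_b and pin_1 above 0.01 m and horizontal distance between each of reel_a, reel_b and pin_2 above 0.01 m), for 0.2 s.
3. each reel is right down over a pin of its own (angle between each of reel_a, reel_b's own z axis and vertical below 0.1 rad and ((horizontal distance between reel_a and pin_1 below 0.004 m and z of reel_a in the frame of pin_1 below 0.003 m) or (horizontal distance between reel_a and pin_2 below 0.004 m and z of reel_a in the frame of pin_2 below 0.003 m)) and ((horizontal distance between reel_b and pin_1 below 0.004 m and z of reel_b in the frame of pin_1 below 0.003 m) or (horizontal distance between reel_b and pin_2 below 0.004 m and z of reel_b in the frame of pin_2 below 0.003 m))), for 0.2 s.
At the end, for the whole second after the job is handed in: Trays stacked flush on the base (centres within 8 mm, key ends within 9, heights within 3, upright); lid flush on the top tray (3 mm), key ends matching, both arms back upright (0.03 rad); each reel right down on its own pin (4 mm off axis, 3 mm off the plate); all at rest (all of step 1 and all of step 3 and horizontal distance between lid and seat below 0.009 m and horizontal distance between lid_key and seat_key below 0.01 m and angle between lid's own z axis and vertical below 0.05 rad and (z of lid in the frame of tray_a between 0.022 and 0.028 m or z of lid in the frame of tray_b between 0.022 and 0.028 m or z of lid in the frame of tray_c between 0.022 and 0.028 m) and (z of lid in the frame of base between 0.056 and 0.062 m or z of lid in the frame of base between 0.081 and 0.087 m) and value of joint each of clip_1, clip_2 below 0.03 rad and linear speed of each of tray_a, tray_b, tray_c, lid, reel_a, reel_b below 0.02 m/s); the robot touches nothing.
It fails at once if a bystander (peg, tape measure, battery, pot or pen) is moved more than 8 cm from where it lay (distance of any of peg_left, peg_right, tape_measure, battery, balm, pen from where it was at the start of the episode above 0.08 m).
Of tray_a, tray_b, tray_c only 2 to 3 are there at a start; the rules pass over those that are not, and their reading is None.
At some moment in a run one of tray_a, tray_b, tray_c, lid may be knocked a few centimetres aside while the robot is not near it.
It also fails if it takes over 208 s, if anything falls off the work surface, if the arm or the gripper's body presses on something with over 40 N, if the wrist force passes 120 N, or if a joint passes its speed limit or range.

## Robot

A 6-joint arm with a two-finger parallel gripper is mounted at the origin on a cart in front of the work surface, level with it; the furniture and walls round the work are solid. World frame = base frame: x ahead of the robot, y to its left, z up, the work surface at z = 0. Lengths are in m, angles in degrees, forces in N, time in s.
With the tool pointing down it reaches from about 0.375 to 0.9 m from the base axis. Payload 3.1 kg.
Tool frame: the origin (TCP) lies on the centre line of the jaws, within the pads' length; the fingertips stand 25 mm ahead of it and the grasp point (between the pads) lies 6 mm ahead of it; y points along the fingers, x is the direction in which the jaws open and shut, and the axes are right-handed (so a half turn about y gives the same grasp; the last joint's range is limited). The gripper opens to 87 mm and grips with 3 to 60 N. Pads are 19 mm wide; open, the fingers measure 117 mm over their backs; the gripper's body (75 mm by 190 mm) begins 51 mm behind the grasp point.
Start: joints at [54.288, 30.224, 82.088, -0, 67.689, -10.227], TCP at [0.269, 0.564, 0.248] pointing down, gripper open.
Joint ranges: [-176.69, 176.69], [-43.24, 126.21], [12.49, 139.97], [-82, 262], [0, 151.66], [-163.58, 163.58]. Speed limits (degrees/s): [159.86, 159.86, 180, 180, 180, 180].

## Interface

Orientations are given as a 3x3 rotation matrix whose columns are the frame's x, y, z axes.
In Python, from rig import * gives the robot as it stands.
- The arm moves only by the tool play_rows, never from a script. Its argument "commands" is a list of rows, each a list of 2 entries, a list of its own where there are three numbers: the shift along the world's x, y, z in m, then the turn, a rotation vector about the world's x, y, z in rad. A call has 1 to 10 rows; each row is the pose to reach, as a shift and turn from the pose commanded when the call began; what a row does not reach only later rows make up. A row lasts 1/8 s, in which the tool goes at most 62.5 mm and 10.7 degrees, less where a joint would pass 70% of its speed; a pose out of reach is approached as far as the arm can. A call with a gripper value outside its range is refused whole. "gripper" is the finger opening in m, from 0 to 0.087, set as the call begins (left out, the last holds). The fingers move at their own pace and stop on an object; the grip force is fixed at half the most. Time passes only in rows, so rows that repeat a pose let the fingers close. It gives the time, the measured TCP pose, the force and the opening at its end, in the units of the state.
- read_state(): the state, without advancing time (a new reading comes with each control period).
- capture(name): name is "side" or "top" or "wrist"; returns a dict with "frame" (480x640x3 uint8, red, green, blue), "depth" (480x640 float32, m along the optical axis (not along the pixel's ray), 0 where there is no reading), "mtx" (3x3 intrinsics, pixels), "dist_coeffs" ([k1, k2, p1, p2, k3] as OpenCV has them; the pictures are not rectified), "cam_to_world" (4x4, takes a point from camera to world coordinates); the wrist camera has in their place "hand_eye" (4x4, takes a point from camera to tool coordinates, whose origin is the TCP and whose axes are the tool frame's). Camera axes: x right, y down, z forward; pixel columns grow to the right and rows downward; lengths in m; the calibration is good to about 2 mm. A picture is of the moment at which its call begins: read the wrist's pose just before it.
- hand_in(): hands the job in, once; it reports no verdict.
The state is a dict: "time_s": time; "joint_positions": joint angles; "qvel": joint speeds; "tau": joint torques, N m; "position": TCP position; "tcp_rot": TCP orientation; "force": force on the tool from outside, world axes, zero at the start; "moment": the same for the moment, N m; "opening": opening from 0.0 (shut) to 1.0 (fully open).
Only numpy, scipy, OpenCV 4.12 (cv2) and the standard library are available. Lean on these libraries where they do the work, as an engineer would, in place of code of your own. Each camera call takes 0.05 s, during which the arm holds its last target. There are 200 camera calls.

## Working session

There is one attempt and no reset: what is moved stays moved. The work goes in short steps, Python scripts to look and compute and a tool call to move; the robot and the scene stay as the last step left them, time stands still between calls to the robot, and variables do not carry over. Pictures are saved under pics/ and viewed, about 12 in all and at most 16, crops included, and the job is handed in when it is done.

Besides the shell and the picture viewer there is one more tool, called after "Emit:" as name([rows], argument=value, ...), one row to a line, values as JSON. play_rows: Moves the arm, as the interface text tells. Its arguments: {"type":"object","properties":{"commands":{"type":"array"},"gripper":{"type":"number"}},"required":["commands"]}

```bash
mkdir -p pics && ls
cat > h.py <<'E'
from rig import *
import numpy as np, cv2
def cap(n):
    s=read_state(); c=capture(n)
    if 'cam_to_world' in c: T=np.array(c['cam_to_world'])
    else:
        W=np.eye(4); W[:3,:3]=np.array(s['tcp_rot']); W[:3,3]=s['position']; T=W@np.array(c['hand_eye'])
    c['T']=T; c['K']=np.array(c['mtx'],float); c['D']=np.array(c['dist_coeffs'],float)
    return c
def ray(c,uv):
    p=cv2.undistortPoints(np.array(uv,float).reshape(-1,1,2),c['K'],c['D']).reshape(-1,2)
    d=np.c_[p,np.ones(len(p))]@c['T'][:3,:3].T
    return c['T'][:3,3],d
def onz(c,uv,z):
    o,d=ray(c,uv); return o+d*((z-o[2])/d[:,2])[:,None]
def pts(c):
    h,w=c['depth'].shape
    u,v=np.meshgrid(np.arange(w),np.arange(h))
    p=cv2.undistortPoints(np.stack([u,v],-1).reshape(-1,1,2).astype(float),c['K'],c['D']).reshape(-1,2)
    P=np.c_[p,np.ones(len(p))]*c['depth'].reshape(-1,1)
    P=P@c['T'][:3,:3].T+c['T'][:3,3]
    P[c['depth'].reshape(-1)==0]=np.nan
    return P.reshape(h,w,3)
def pix(c,X):
    Ti=np.linalg.inv(c['T']); r,_=cv2.Rodrigues(Ti[:3,:3])
    return cv2.projectPoints(np.array(X,float).reshape(-1,3),r,Ti[:3,3],c['K'],c['D'])[0].reshape(-1,2)
def save(c,f): cv2.imwrite('pics/'+f,c['frame'][:,:,::-1])
E
python3 - <<'E'
from h import *
s=read_state(); print(s)
for n in ('top','side'):
    c=cap(n); save(c,n+'0.png'); print(n,c['T'].round(3).tolist(),c['K'].tolist())
    np.savez(n+'0.npz',**{k:c[k] for k in('frame','depth','T','K','D')})
E
```

```text
pics
{'time_s': 0.0, 'joint_positions': array([ 5.42888301e+01,  3.02791954e+01,  8.21578289e+01, -9.17938100e-04,
        6.76883427e+01, -1.02282779e+01]), 'qvel': array([-0.05036052, -0.06626971, -0.03864322,  0.04650925,  0.04132323,
       -0.01828493]), 'tau': array([-1.08033979e-03, -4.40043175e+01, -1.76589578e+01,  6.33393601e-02,
        5.81344077e-02, -1.65278061e-04]), 'position': array([0.26847875, 0.56363326, 0.24656111]), 'tcp_rot': array([[ 4.30234705e-01, -1.26513831e-03, -9.02716178e-01],
       [ 9.02714490e-01, -1.78529465e-03,  4.30236402e-01],
       [-2.15592292e-03, -9.99997606e-01,  3.73962970e-04]]), 'force': array([-0.00757093,  0.19529164, -0.18509096]), 'moment': array([-0.06205013,  0.01039542, -0.01628698]), 'opening': 0.9972702026928394}
top [[-0.019, -0.982, 0.187, 0.384], [-1.0, 0.023, 0.017, -0.137], [-0.021, -0.186, -0.982, 1.023], [0.0, 0.0, 0.0, 1.0]] [[565.9677824005299, 0.0, 319.56622429808874], [0.0, 565.9677824005299, 241.32829781772764], [0.0, 0.0, 1.0]]
side [[-0.422, -0.747, 0.514, 0.066], [-0.907, 0.351, -0.234, 0.102], [-0.006, -0.564, -0.825, 0.811], [0.0, 0.0, 0.0, 1.0]] [[491.26970714983514, 0.0, 321.44271480731624], [0.0, 491.26970714983514, 238.1276609061709], [0.0, 0.0, 1.0]]
```

View pics/top0.png

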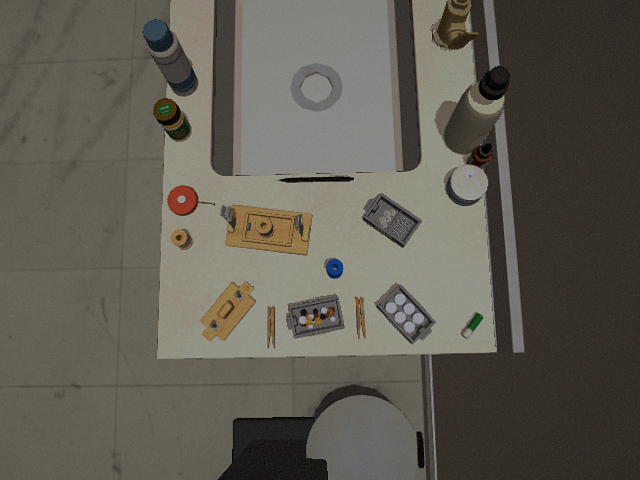

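View pics/side0.png

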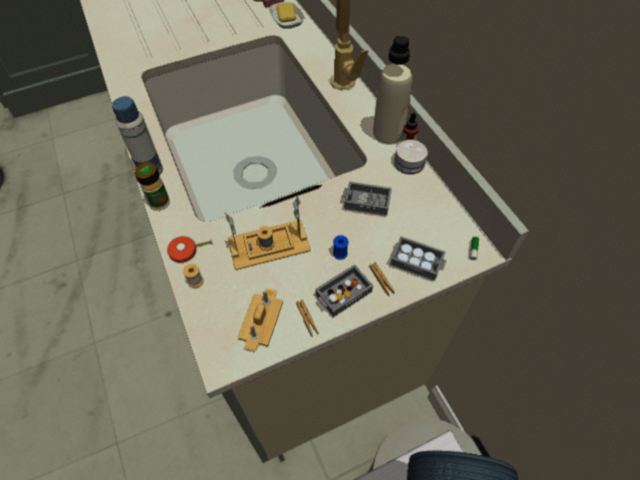

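Run:
```python
from h import *
z=np.load('top0.npz'); c=dict(z); P=pts(c)
f=c['frame'][185:345,165:445][:,:,::-1]; cv2.imwrite('pics/crop1.png',cv2.resize(f,None,fx=2.85,fy=2.85,interpolation=cv2.INTER_CUBIC))
def rect(box,z0,z1,name):
    u0,v0,u1,v1=box; Q=P[v0:v1,u0:u1].reshape(-1,3); Q=Q[(Q[:,2]>z0)&(Q[:,2]<z1)]
    r=cv2.minAreaRect((Q[:,:2]*1000).astype(np.float32)); print(name,len(Q),r,'medz',np.median(Q[:,2]), Q[:,:2].mean(0))
Q=P[340:350,200:260].reshape(-1,3); print('table',np.nanmedian(Q,0))
Q=P[250:260,350:380].reshape(-1,3); print('table',np.nanmedian(Q,0))
rect((280,285,350,345),.022,.04,'A'); rect((370,278,440,348),.022,.04,'B'); rect((358,188,425,252),.022,.04,'C')
rect((195,275,260,345),.005,.02,'lid'); rect((195,275,260,345),.025,.06,'lid hi')
rect((218,200,318,260),.003,.01,'base');rect((218,200,318,260),.012,.02,'rim')
rect((250,213,280,240),.04,.06,'reel_a');rect((165,222,195,255),.035,.06,'reel_b');rect((322,255,346,282),.035,.06,'blue')
rect((218,190,240,260),.09,.13,'clipL');rect((290,190,318,260),.09,.13,'clipR')
```

```text
table [3.94090402e-01 4.43540532e-02 3.29865274e-04]
table [ 5.52111503e-01 -2.02021345e-01 -1.73398500e-04]
A 599 ((438.11492919921875, -107.43896484375), (60.00875473022461, 97.13727569580078), 10.377704620361328) medz 0.031142802376744938 [ 0.43738156 -0.10503898]
B 899 ((437.91943359375, -270.7565612792969), (97.56342315673828, 60.30439376831055), 40.819175720214844) medz 0.029410948132188808 [ 0.438347   -0.27051699]
C 651 ((612.7107543945312, -248.63717651367188), (96.9813461303711, 60.59005355834961), 53.200016021728516) medz 0.030777562320391305 [ 0.6128697  -0.24660606]
lid 1574 ((454.6829833984375, 48.216163635253906), (97.90945434570312, 123.46688079833984), 86.66020965576172) medz 0.015097070470278307 [0.45247905 0.0465333 ]
lid hi 213 ((453.0787048339844, 47.26793670654297), (14.557799339294434, 74.36267852783203), 49.66739273071289) medz 0.04507549650171261 [0.45241131 0.04598677]
base 2293 ((602.542724609375, -23.73986053466797), (183.78933715820312, 111.66552734375), 88.76739501953125) medz 0.0067827283690358176 [ 0.59935815 -0.02598437]
rim 639 ((600.694580078125, -2
[... 240 characters left out ...]
16) medz 0.05071624807623787 [ 0.59994133 -0.0215955 ]
reel_b 183 ((582.6947021484375, 130.27877807617188), (28.137447357177734, 27.866409301757812), 82.39593505859375) medz 0.04398349903025667 [0.58266461 0.13012161]
blue 199 ((523.95263671875, -144.8000946044922), (27.975496292114258, 28.54734230041504), 88.24349212646484) medz 0.0436478545840322 [ 0.52373602 -0.14515308]
clipL 106 ((611.1112060546875, 35.50171661376953), (11.501534461975098, 18.381980895996094), 79.88807678222656) medz 0.11144643362033518 [0.61068674 0.03548947]
clipR 70 ((592.6417846679688, -87.53217315673828), (11.381324768066406, 17.970535278320312), 80.02461242675781) medz 0.11079648140535753 [ 0.59231301 -0.08766357]
```

View pics/crop1.png

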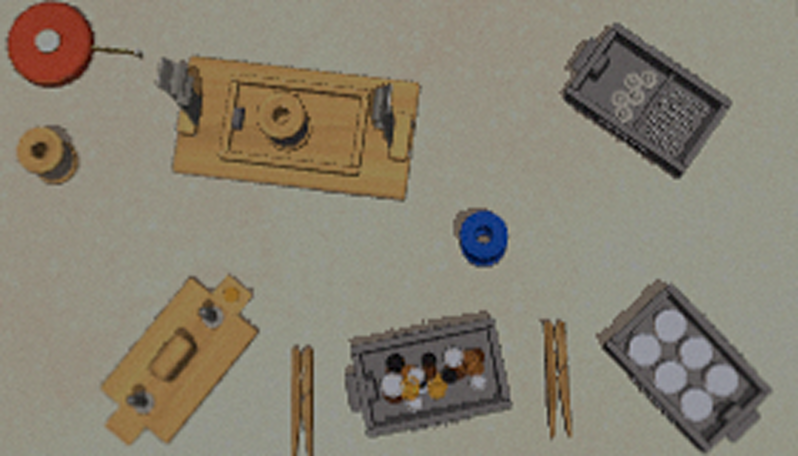

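Emit:
play_rows([
  [[0.331,-0.585,0.0],[0,0,-1.283]],
  [[0.331,-0.585,0.0],[0,0,-1.283]],
  [[0.331,-0.585,0.0],[0,0,-1.283]],
  [[0.331,-0.585,0.0],[0,0,-1.283]],
  [[0.331,-0.585,0.0],[0,0,-1.283]],
  [[0.331,-0.585,0.0],[0,0,-1.283]],
  [[0.331,-0.585,0.0],[0,0,-1.283]],
  [[0.331,-0.585,0.0],[0,0,-1.283]],
  [[0.331,-0.585,0.0],[0,0,-1.283]],
  [[0.331,-0.585,0.0],[0,0,-1.283]],
], gripper=0.06)

```text
time_s: 1.35
position: [0.5772, 0.0183, 0.2472]
tcp_rot: [[0.988, -0.001, 0.157], [-0.157, 0.0, 0.988], [-0.001, -1.0, 0.0]]
force: [-0.0, 0.8, 0.2]
opening: 0.694
```

Emit:
play_rows([
  [[0.023,-0.04,0.0],[0,0,0]],
  [[0.023,-0.04,0.0],[0,0,0]],
  [[0.023,-0.04,0.0],[0,0,0]],
])

```text
time_s: 1.72
position: [0.5987, -0.0193, 0.2468]
tcp_rot: [[0.988, -0.002, 0.157], [-0.157, 0.001, 0.988], [-0.002, -1.0, 0.001]]
force: [-0.0, -0.7, -0.3]
opening: 0.688
```

Run:
```python
from h import *
s=read_state(); print(s['position'],s['tcp_rot'].round(3).tolist(),s['joint_positions'])
c=cap('wrist'); print(np.array(c['hand_eye']).round(3).tolist(),c['K'][0,0]); save(c,'w1.png')
np.savez('w1.npz',**{k:c[k] for k in('frame','depth','T','K','D')})
P=pts(c); Q=P.reshape(-1,3)
for n,a,b in(('reeltop',.046,.056),('rim',.0135,.018),('board',.005,.009),('clip',.095,.115)):
    q=Q[(Q[:,2]>a)&(Q[:,2]<b)]
    print(n,len(q), cv2.minAreaRect((q[:,:2]*1000).astype(np.float32)) if len(q)>5 else '')
```

```text
[ 0.59867148 -0.01928184  0.24684337] [[0.988, -0.002, 0.157], [-0.157, 0.001, 0.988], [-0.002, -1.0, 0.001]] [-1.25389438e+01  2.82995088e+01  8.58965932e+01  3.38968912e-02
  6.59477516e+01 -3.53527008e+00]
[[1.0, 0.002, 0.0, -0.001], [0.0, -0.274, 0.962, -0.135], [0.002, -0.962, -0.274, 0.074], [0.0, 0.0, 0.0, 1.0]] 420.2734306144577
reeltop 1224 ((663.516357421875, 14.081497192382812), (457.89581298828125, 186.87086486816406), 9.143893241882324)
rim 7194 ((609.9125366210938, 37.23809814453125), (454.84210205078125, 389.0994567871094), 55.2125129699707)
board 6933 ((644.9403686523438, -49.72120666503906), (518.154296875, 375.51971435546875), 0.5964143872261047)
clip 624 ((601.3924560546875, -26.389076232910156), (126.98480987548828, 18.07516860961914), 81.6687240600586)
```

View pics/w1.png

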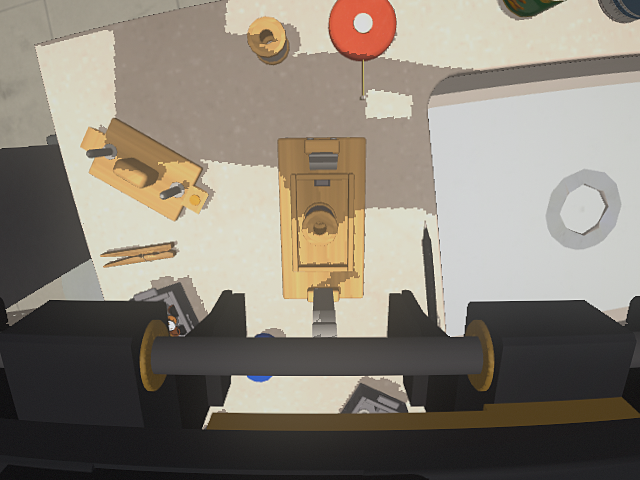

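```bash
cat >> h.py <<'E'
def near(P,x,y,r,a,b):
    Q=P.reshape(-1,3); Q=Q[(np.hypot(Q[:,0]-x,Q[:,1]-y)<r)&(Q[:,2]>a)&(Q[:,2]<b)]; return Q
def rct(q):
    r=cv2.minAreaRect((q[:,:2]*1000).astype(np.float32)); return [np.round(v,1).tolist() for v in r]+[len(q),round(float(np.median(q[:,2])),4)]
E
python3 - <<'E'
from h import *
c=dict(np.load('w1.npz')); P=pts(c)
q=near(P,.6,-.022,.03,.045,.056);print('reel a',rct(q))
q=near(P,.6,-.026,.056,.0145,.0175);print('rim',rct(q))
q=near(P,.611,.0355,.03,.09,.12);print('clip1',rct(q)); q=near(P,.593,-.0875,.03,.09,.12);print('clip2',rct(q))
q=near(P,.6,-.026,.1,.0055,.0085);print('board',rct(q))
E
```

```text
reel a [[599.5, -22.2], [29.3, 28.6], 81.6, 902, 0.0488]
rim [[601.2, -26.8], [88.8, 55.2], 81.4, 424, 0.0149]
clip1 [[610.3, 34.3], [10.9, 18.1], 81.1, 390, 0.11]
clip2 [[592.8, -85.9], [7.1, 17.8], 80.1, 349, 0.1047]
board [[630.1, -30.9], [149.2, 135.1], 82.1, 2877, 0.0059]
```

Emit:
play_rows([
  [[0.001,-0.0027,-0.05],[0,0,0]],
  [[0.001,-0.0027,-0.1],[0,0,0]],
  [[0.001,-0.0027,-0.15],[0,0,0]],
  [[0.001,-0.0027,-0.18],[0,0,0]],
  [[0.001,-0.0027,-0.2],[0,0,0]],
  [[0.001,-0.0027,-0.2],[0,0,0]],
  [[0.001,-0.0027,-0.2],[0,0,0]],
])

```text
time_s: 2.65
position: [0.601, -0.0216, 0.0485]
tcp_rot: [[0.988, 0.001, 0.155], [-0.155, -0.0, 0.988], [0.001, -1.0, 0.0]]
force: [0.9, -0.3, 0.7]
opening: 0.692
```

Emit:
play_rows([
  [[0,0,0],[0,0,0]],
  [[0,0,0],[0,0,0]],
  [[0,0,0],[0,0,0]],
  [[0,0,0],[0,0,0]],
  [[0,0,0.02],[0,0,0]],
  [[0,0,0.06],[0,0,0]],
  [[0,0,0.11],[0,0,0]],
  [[0,0,0.11],[0,0,0]],
], gripper=0.0)

```text
time_s: 3.65
position: [0.6035, -0.0231, 0.1617]
tcp_rot: [[0.988, 0.009, 0.156], [-0.156, -0.002, 0.988], [0.009, -1.0, -0.001]]
force: [0.6, 0.3, -0.6]
opening: 0.336
```

Emit:
play_rows([
  [[0,0,0.03],[0,0,0]],
  [[-0.02,-0.05,0.03],[0,0,0]],
  [[-0.04,-0.1,0.03],[0,0,0]],
  [[-0.06,-0.16,0.03],[0,0,0]],
  [[-0.071,-0.193,0],[0,0,0]],
  [[-0.071,-0.193,-0.05],[0,0,0]],
  [[-0.071,-0.193,-0.09],[0,0,0]],
  [[-0.071,-0.193,-0.11],[0,0,0]],
  [[-0.071,-0.193,-0.11],[0,0,0]],
  [[-0.071,-0.193,-0.11],[0,0,0]],
])

```text
time_s: 4.9
position: [0.5298, -0.2156, 0.0477]
tcp_rot: [[0.988, 0.0, 0.156], [-0.156, -0.0, 0.988], [0.0, -1.0, -0.0]]
force: [0.1, 0.2, 0.1]
opening: 0.339
```

Emit:
play_rows([
  [[0,0,-0.004],[0,0,0]],
  [[0,0,-0.0065],[0,0,0]],
  [[0,0,-0.0065],[0,0,0]],
])

```text
time_s: 5.28
position: [0.5297, -0.2155, 0.0413]
tcp_rot: [[0.988, 0.0, 0.156], [-0.156, -0.0, 0.988], [0.0, -1.0, -0.0]]
force: [-0.8, 0.1, -0.7]
opening: 0.337
```

Emit:
play_rows([
  [[0,0,0],[0,0,0]],
  [[0,0,0],[0,0,0]],
  [[0,0,0],[0,0,0]],
  [[0,0,0.04],[0,0,0]],
  [[0,0,0.1],[0,0,0]],
  [[0,0,0.16],[0,0,0]],
  [[0,0,0.16],[0,0,0]],
], gripper=0.06)

```text
time_s: 6.15
position: [0.5326, -0.2173, 0.2064]
tcp_rot: [[0.988, 0.01, 0.156], [-0.156, -0.007, 0.988], [0.011, -1.0, -0.005]]
force: [-0.3, 0.4, -0.3]
opening: 0.686
```

```bash
cat >> h.py <<'E'
def trays(P,v=True):
    out={}
    for n,x,y,t in (('A',.4387,-.1109,10.4),('B',.4406,-.2685,130.8),('C',.6106,-.2514,-36.8)):
        r=rct(near(P,x,y,.085,.022,.04)); (cx,cy),(w,h),a=r[:3]
        if w>h: a-=90
        # long axis = a+90 ; yaw either a or a+180
        if abs((a-t+180)%360-180)>90: a+=180
        a=(a+180)%360-180; k=3.5
        t_=np.radians(a); out[n]=(cx/1000+k*1e-3*np.sin(t_),cy/1000-k*1e-3*np.cos(t_),a,w,h,r[3:])
        print(n,np.round(out[n][:5],4),r[3:])
    return out
E
python3 - <<'E'
from h import *
c=cap('top'); P=pts(c); trays(P); print('lid',rct(near(P,.453,.0473,.08,.025,.06))); print('reel a',rct(near(P,.53,-.2155,.03,.035,.05)))
print('clip1',rct(near(P,.611,.0355,.03,.09,.12)),rct(near(P,.593,-.0875,.03,.09,.12)),'rim',rct(near(P,.6012,-.0268,.054,.0145,.0175)))
save(c,'top1.png')
E
```

```text
A [ 0.     -0.0035  0.      0.      0.    ] [0, nan]
B [ 0.4203 -0.2957 55.8    38.     64.5   ] [354, 0.03]
C [  0.6119  -0.2006 -67.5      0.7      0.    ] [2, 0.0273]
lid [[447.7, 57.5], [4.4, 49.0], 51.7, 35, 0.0457]
reel a [[0.0, 0.0], [0.0, 0.0], 0.0, 0, nan]
clip1 [[611.0, 35.6], [11.4, 18.4], 78.4, 89, 0.1093] [[593.0, -86.5], [8.9, 17.9], 82.0, 54, 0.109] rim [[602.1, -26.2], [89.7, 56.3], 81.9, 259, 0.0159]
  return _methods._mean(a, axis=axis, dtype=dtype,
  ret = ret.dtype.type(ret / rcount)
```

```bash
python3 - <<'E' 2>/dev/null
from h import *
c=dict(np.load('side0.npz')); trays(pts(c)); print()
c=cap('side'); P=pts(c); trays(P); print('rim',rct(near(P,.6012,-.0268,.054,.0145,.0175)),'reel a',rct(near(P,.53,-.2155,.03,.035,.05)),'lid',rct(near(P,.453,.0473,.08,.025,.06)))
c=cap('wrist');P=pts(c);trays(P)
E
```

```text
A [ 4.655e-01 -1.068e-01  9.380e+01  1.146e+02  9.980e+01] [687, 0.0285]
B [  0.4394  -0.268  131.3     97.1     60.7   ] [599, 0.0281]
C [  0.6088  -0.251  -36.3     97.2     59.6   ] [497, 0.0281]

A [ 4.645e-01 -1.067e-01  9.360e+01  1.124e+02  9.950e+01] [674, 0.0287]
B [  0.4392  -0.2679 130.9     97.2     59.9   ] [594, 0.0283]
C [  0.6009  -0.236   30.3    102.7    103.    ] [453, 0.0281]
rim [[568.0, -65.7], [0.0, 0.0], 0.0, 1, 0.0154] reel a [[528.8, -214.1], [27.4, 28.3], 62.3, 148, 0.0412] lid [[0.0, 0.0], [0.0, 0.0], 0.0, 0, nan]
A [ 4.638e-01 -1.057e-01  9.750e+01  1.080e+02  9.770e+01] [4083, 0.0294]
B [  0.4445  -0.2655 132.5     86.4     59.7   ] [1706, 0.0297]
C [   0.5866   -0.2324 -122.9      95.7     114.5   ] [3124, 0.0294]
```

```bash
sed -i 's/near(P,x,y,.085,.022,.04)/near(P,x,y,.066,.022,.034)/' h.py && python3 - <<'E' 2>/dev/null
from h import *
c=dict(np.load('top0.npz')); trays(pts(c)); print()
c=cap('side'); P=pts(c); trays(P)
s=read_state(); print(s['position'])
E
```

```text
A [ 0.4387 -0.1108 10.4    60.     97.1   ] [549, 0.0309]
B [  0.4405  -0.2685 130.8     97.6     60.3   ] [866, 0.0291]
C [  0.6106  -0.2514 -36.8     97.      60.6   ] [601, 0.0305]

A [ 0.4366 -0.1112 11.4    58.6    97.3   ] [623, 0.0287]
B [  0.4394  -0.268  130.5     97.3     61.1   ] [591, 0.0283]
C [  0.6089  -0.2512 -38.6     97.5     60.7   ] [424, 0.0281]
[ 0.52858265 -0.21478019  0.19962275]
```

Emit:
play_rows([
  [[0.04,-0.018,0],[0,0,-0.18]],
  [[0.081,-0.036,0],[0,0,-0.36]],
  [[0.081,-0.036,-0.02],[0,0,-0.492]],
  [[0.081,-0.036,-0.06],[0,0,-0.492]],
  [[0.081,-0.036,-0.11],[0,0,-0.492]],
  [[0.081,-0.036,-0.15],[0,0,-0.492]],
  [[0.081,-0.036,-0.17],[0,0,-0.492]],
  [[0.081,-0.036,-0.17],[0,0,-0.492]],
  [[0.081,-0.036,-0.17],[0,0,-0.492]],
], gripper=0.087)

```text
time_s: 7.48
position: [0.6109, -0.2516, 0.0311]
tcp_rot: [[0.797, 0.0, 0.604], [-0.604, -0.0, 0.797], [0.0, -1.0, 0.0]]
force: [0.1, 0.5, 0.5]
opening: 1.0
```

Emit:
play_rows([
  [[0,0,0],[0,0,0]],
  [[0,0,0],[0,0,0]],
  [[0,0,0],[0,0,0]],
  [[0,0,0],[0,0,0]],
  [[0,0,0.01],[0,0,0]],
  [[0,0,0.04],[0,0,0]],
  [[0,0,0.1],[0,0,0]],
  [[0,0,0.15],[0,0,0]],
  [[0,0,0.15],[0,0,0]],
], gripper=0.0)

```text
time_s: 8.6
position: [0.6135, -0.2531, 0.187]
tcp_rot: [[0.797, 0.01, 0.604], [-0.604, -0.006, 0.797], [0.012, -1.0, 0.001]]
force: [0.5, 0.2, -0.7]
opening: 0.686
```

Emit:
play_rows([
  [[-0.002,0.05,0],[0,0,0.17]],
  [[-0.004,0.1,0],[0,0,0.34]],
  [[-0.006,0.15,0],[0,0,0.504]],
  [[-0.008,0.2,0],[0,0,0.504]],
  [[-0.0093,0.225,0],[0,0,0.504]],
  [[-0.0093,0.225,0],[0,0,0.504]],
  [[-0.0093,0.225,-0.01],[0,0,0.504]],
])

```text
time_s: 9.48
position: [0.6019, -0.0273, 0.1709]
tcp_rot: [[0.99, 0.001, 0.145], [-0.145, -0.001, 0.99], [0.001, -1.0, -0.001]]
force: [0.8, 0.2, -1.6]
opening: 0.686
```

```bash
python3 - <<'E' 2>/dev/null
from h import *
s=read_state(); print(s['position'],s['tcp_rot'].round(3).tolist())
c=cap('side'); save(c,'s2.png'); np.savez('s2.npz',**{k:c[k] for k in('frame','depth','T','K','D')})
w=cap('wrist'); save(w,'w2.png'); np.savez('w2.npz',**{k:w[k] for k in('frame','depth','T','K','D')})
a=c['frame'][150:330,150:390]; b=w['frame'][100:340,140:480]
a=cv2.resize(a,(400,300)); b=cv2.resize(b,(400,300)); cv2.imwrite('pics/m2.png',np.hstack([a,b])[:,:,::-1])
E
```

```text
[ 0.6018616  -0.02725957  0.17094453] [[0.99, 0.001, 0.145], [-0.145, -0.001, 0.99], [0.001, -1.0, -0.001]]
```

View pics/m2.png

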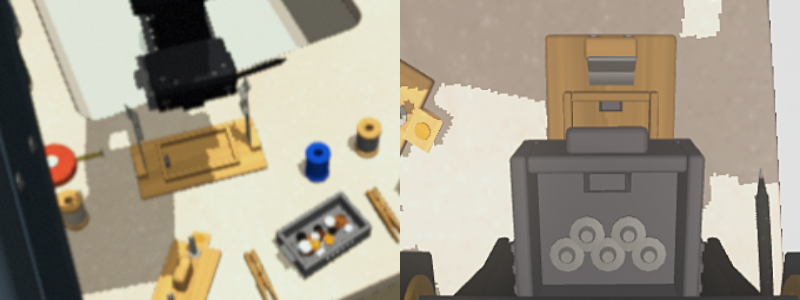

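```bash
cat >> h.py <<'E'
def held(c,h0):
    """tray rim points in the wrist view: tool-frame extents (mm). h0=rim height minus TCP z"""
    s=read_state(); R=np.array(s['tcp_rot']); Q=(pts(c).reshape(-1,3)-s['position'])@R*1000  # tool x,y,z
    q=Q[(abs(Q[:,0])<29)&(Q[:,2]>20)&(Q[:,2]<60)&(abs(-Q[:,1]-h0)<4)]
    tab=q[abs(q[:,0])<9]; print('tab tip z',np.percentile(tab[:,2],99.5))
    e=q[(abs(q[:,0])>15)]; 
    for lo,hi in((-27,-15),(15,27)):
        e=q[(q[:,0]>lo)&(q[:,0]<hi)]; print('end z',lo,np.percentile(e[:,2],99),'height',-np.median(e[:,1]))
    e=Q[(Q[:,2]>38)&(Q[:,2]<46)&(abs(-Q[:,1]-h0)<4)&(abs(Q[:,0])<40)]; print('x ext',np.percentile(e[:,0],[.5,99.5]))
    k=near(pts(c),.6012,-.0268,.3,.0145,.0175)
E
python3 - <<'E' 2>/dev/null
from h import *
c=dict(np.load('w2.npz')); held(c,1)
P=pts(c); q=near(P,.6017,-.0265,.2,.0145,.0175)
b=np.radians(-8.3); X=np.array([np.cos(b),np.sin(b)]);Y=np.array([-np.sin(b),np.cos(b)])
d=(q[:,:2]-[.6017,-.0265])@np.c_[X,Y]*1000; d=d[(abs(d[:,0])<32)&(d[:,1]>30)&(d[:,1]<50)]
print('rim in base frame', d.min(0),d.max(0),len(d))
q=near(P,.611,.035,.03,.095,.12); print('clip',rct(q))
E
```

```text
tab tip z 44.719979311953566
end z -27 44.07970389700894 height -1.642292064700638
end z 15 44.43360858068963 height -1.6368358099754163
x ext [-28.32923647  26.91900232]
rim in base frame [-27.77586698  30.1845432 ] [27.49008859 44.05404034] 193
clip [[610.3, 34.4], [11.1, 18.1], 81.9, 779, 0.11]
```

Emit:
play_rows([
  [[0.0004,0.0006,-0.04],[0,0,0]],
  [[0.0004,0.0006,-0.08],[0,0,0]],
  [[0.0004,0.0006,-0.105],[0,0,0]],
  [[0.0004,0.0006,-0.116],[0,0,0]],
  [[0.0004,0.0006,-0.12],[0,0,0]],
  [[0.0004,0.0006,-0.123],[0,0,0]],
  [[0.0004,0.0006,-0.126],[0,0,0]],
  [[0.0004,0.0006,-0.129],[0,0,0]],
  [[0.0004,0.0006,-0.129],[0,0,0]],
])

```text
time_s: 10.7
position: [0.6017, -0.0258, 0.0422]
tcp_rot: [[0.99, 0.0, 0.144], [-0.144, -0.0, 0.99], [0.0, -1.0, -0.0]]
force: [0.4, -0.6, -0.5]
opening: 0.687
```

Emit:
play_rows([
  [[0,0,-0.002],[0,0,0]],
  [[0,0,-0.004],[0,0,0]],
  [[0,0,-0.004],[0,0,0]],
])

```text
time_s: 11.08
position: [0.602, -0.0259, 0.0403]
tcp_rot: [[0.99, 0.001, 0.144], [-0.144, -0.0, 0.99], [0.001, -1.0, -0.0]]
force: [-3.0, 0.9, 12.4]
opening: 0.685
```

Emit:
play_rows([
  [[0,0,0.002],[0,0,0]],
  [[0,0,0.002],[0,0,0]],
  [[0,0,0.002],[0,0,0]],
  [[0,0,0.03],[0,0,0]],
  [[0,0,0.08],[0,0,0]],
  [[0,0,0.14],[0,0,0]],
  [[0,0,0.16],[0,0,0]],
  [[-0.0,-0.06,0.16],[0,0,0]],
  [[0,-0.06,0.16],[0,0,0]],
  [[0,-0.06,0.16],[0,0,0]],
], gripper=0.087)

```text
time_s: 12.32
position: [0.6012, -0.0859, 0.1974]
tcp_rot: [[0.989, -0.001, 0.146], [-0.146, 0.001, 0.989], [-0.002, -1.0, 0.001]]
force: [-0.2, 0.2, -0.3]
opening: 1.003
```

```bash
python3 - <<'E' 2>/dev/null
from h import *
s=read_state(); print(s['position'])
w=cap('wrist'); save(w,'w3.png'); P=pts(w)
print('C on base',rct(near(P,.6017,-.0265,.06,.034,.045)))
q=near(P,.6017,-.0265,.06,.03,.06); print(np.histogram(q[:,2],bins=np.arange(.03,.06,.003)))
c=cap('side'); trays(pts(c)); c=cap('top'); trays(pts(c))
E
```

```text
[ 0.60122842 -0.0858921   0.19743965]
C on base [[601.3, -23.3], [96.8, 59.9], 82.6, 3749, 0.0387]
(array([ 259,  526, 1827, 1474,    0,    0,    0,    0,    0]), array([0.03 , 0.033, 0.036, 0.039, 0.042, 0.045, 0.048, 0.051, 0.054,
       0.057]))
A [ 0.4373 -0.1113 11.6    58.9    97.7   ] [621, 0.0285]
B [  0.4392  -0.2677 131.1     97.2     59.8   ] [602, 0.0282]
C [ 0.     -0.0035  0.      0.      0.    ] [0, nan]
A [ 0.4386 -0.1109 10.1    59.9    96.9   ] [541, 0.0312]
B [  0.4408  -0.2687 132.3     97.5     59.9   ] [859, 0.0291]
C [ 0.     -0.0035  0.      0.      0.    ] [0, nan]
```

Emit:
play_rows([
  [[-0.055,-0.008,0],[0,0,0.11]],
  [[-0.11,-0.016,0],[0,0,0.22]],
  [[-0.1635,-0.025,0],[0,0,0.327]],
  [[-0.1635,-0.025,-0.05],[0,0,0.327]],
  [[-0.1635,-0.025,-0.1],[0,0,0.327]],
  [[-0.1635,-0.025,-0.145],[0,0,0.327]],
  [[-0.1635,-0.025,-0.168],[0,0,0.327]],
  [[-0.1635,-0.025,-0.168],[0,0,0.327]],
  [[-0.1635,-0.025,-0.168],[0,0,0.327]],
])

```text
time_s: 13.6
position: [0.4387, -0.1106, 0.0306]
tcp_rot: [[0.983, 0.001, -0.182], [0.182, -0.0, 0.983], [0.001, -1.0, -0.001]]
force: [-0.6, -0.2, 0.1]
opening: 1.001
```

Emit:
play_rows([
  [[0,0,0],[0,0,0]],
  [[0,0,0],[0,0,0]],
  [[0,0,0],[0,0,0]],
  [[0,0,0],[0,0,0]],
  [[0,0,0.01],[0,0,0]],
  [[0,0,0.04],[0,0,0]],
  [[0,0,0.1],[0,0,0]],
  [[0,0,0.15],[0,0,0]],
  [[0,0,0.17],[0,0,0]],
  [[0,0,0.17],[0,0,0]],
], gripper=0.0)

```text
time_s: 14.85
position: [0.4389, -0.1112, 0.2018]
tcp_rot: [[0.983, 0.004, -0.181], [0.181, -0.002, 0.983], [0.003, -1.0, -0.003]]
force: [-0.3, 0.1, -1.6]
opening: 0.686
```

Emit:
play_rows([
  [[0.05,0.025,0],[0,0,-0.11]],
  [[0.1,0.05,0],[0,0,-0.22]],
  [[0.14,0.07,0],[0,0,-0.327]],
  [[0.1632,0.0848,0],[0,0,-0.327]],
  [[0.1632,0.0848,-0.02],[0,0,-0.327]],
  [[0.1632,0.0848,-0.02],[0,0,-0.327]],
  [[0.1632,0.0848,-0.02],[0,0,-0.327]],
])

```text
time_s: 15.72
position: [0.6007, -0.0262, 0.1792]
tcp_rot: [[0.989, -0.002, 0.145], [-0.145, 0.0, 0.989], [-0.002, -1.0, 0.0]]
force: [-0.1, -0.0, -0.7]
opening: 0.687
```

```bash
cat >> h.py <<'E'
B0=np.array([.6017,-.0265]); b_=np.radians(-8.3); BX=np.array([np.cos(b_),np.sin(b_)]);BY=np.array([-np.sin(b_),np.cos(b_)])
def cmp(c,htop,hrim):
    """held tray vs. what is below, base frame mm: ends of rims"""
    s=read_state(); Q=pts(c).reshape(-1,3); d=np.c_[(Q[:,:2]-B0)@np.c_[BX,BY],Q[:,2]]*1000
    print('TCP base-frame',((s['position'][:2]-B0)@np.c_[BX,BY]*1000).round(2),s['position'][2])
    for n,h in(('held',htop),('below',hrim)):
        q=d[(abs(d[:,2]-h*1000)<3)&(abs(d[:,0])<33)&(d[:,1]>20)&(d[:,1]<60)]
        for lo,hi in((-26,-14),(14,26)):
            e=q[(q[:,0]>lo)&(q[:,0]<hi)]; print(n,'end y',np.percentile(e[:,1],99).round(2),'z',np.median(e[:,2]).round(1),len(e))
        e=q[(q[:,1]>38)&(q[:,1]<46)]; print(n,'x',np.percentile(e[:,0],[.5,99.5]).round(1),len(e))
E
python3 - <<'E' 2>/dev/null
from h import *
w=cap('wrist'); s=read_state(); cmp(w,s['position'][2]-.0005,.040)
E
```

```text
TCP base-frame [-0.63  0.07] 0.17983080981022165
held end y 44.42 z 178.5 804
held end y 44.41 z 178.6 1319
held x [-29.3  25.9] 2900
below end y 44.18 z 38.9 191
below end y 44.21 z 38.8 274
below x [-28.7  27.1] 733
```

Emit:
play_rows([
  [[0.0009,-0.0002,-0.04],[0,0,0]],
  [[0.0009,-0.0002,-0.075],[0,0,0]],
  [[0.0009,-0.0002,-0.095],[0,0,0]],
  [[0.0009,-0.0002,-0.1],[0,0,0]],
  [[0.0009,-0.0002,-0.104],[0,0,0]],
  [[0.0009,-0.0002,-0.107],[0,0,0]],
  [[0.0009,-0.0002,-0.11],[0,0,0]],
  [[0.0009,-0.0002,-0.112],[0,0,0]],
  [[0.0009,-0.0002,-0.112],[0,0,0]],
])

```text
time_s: 16.9
position: [0.6023, -0.0262, 0.068]
tcp_rot: [[0.99, -0.0, 0.144], [-0.144, 0.0, 0.99], [-0.0, -1.0, 0.0]]
force: [-0.1, -0.3, -1.5]
opening: 0.687
```

Emit:
play_rows([
  [[0,0,-0.002],[0,0,0]],
  [[0,0,-0.004],[0,0,0]],
  [[0,0,-0.005],[0,0,0]],
  [[0,0,-0.005],[0,0,0]],
])

```text
time_s: 17.4
position: [0.6025, -0.0263, 0.0645]
tcp_rot: [[0.99, 0.0, 0.144], [-0.144, -0.0, 0.99], [0.0, -1.0, -0.0]]
force: [-2.4, -0.3, 8.7]
opening: 0.686
```

Emit:
play_rows([
  [[0,0,0.002],[0,0,0]],
  [[0,0,0.002],[0,0,0]],
  [[0,0,0.002],[0,0,0]],
  [[0,0,0.03],[0,0,0]],
  [[0,0,0.08],[0,0,0]],
  [[0,0,0.13],[0,0,0]],
  [[0,-0.06,0.14],[0,0,0]],
  [[0,-0.06,0.14],[0,0,0]],
  [[0,-0.06,0.14],[0,0,0]],
], gripper=0.087)

```text
time_s: 18.52
position: [0.6017, -0.0862, 0.2025]
tcp_rot: [[0.989, -0.002, 0.146], [-0.146, 0.001, 0.989], [-0.002, -1.0, 0.001]]
force: [-0.3, 0.1, 0.1]
opening: 1.0
```

```bash
python3 - <<'E' 2>/dev/null
from h import *
s=read_state(); print(s['position'])
w=cap('wrist'); P=pts(w)
print('A on C',rct(near(P,.6017,-.0265,.06,.06,.07)))
q=near(P,.6017,-.0265,.06,.05,.08); print(np.histogram(q[:,2],bins=np.arange(.05,.08,.003)))
c=cap('side'); trays(pts(c)); c=cap('top'); trays(pts(c)); print('lid',rct(near(pts(c),.453,.0473,.08,.025,.06)))
E
```

```text
[ 0.60170859 -0.08622487  0.2024538 ]
A on C [[602.1, -24.2], [96.4, 59.3], 80.1, 4085, 0.0638]
(array([ 364,  167,  227,  747, 3268,  267,    0,   14,  162]), array([0.05 , 0.053, 0.056, 0.059, 0.062, 0.065, 0.068, 0.071, 0.074,
       0.077]))
A [ 0.     -0.0035  0.      0.      0.    ] [0, nan]
B [  0.4395  -0.2679 132.1     97.1     59.3   ] [589, 0.0283]
C [ 0.     -0.0035  0.      0.      0.    ] [0, nan]
A [ 0.     -0.0035  0.      0.      0.    ] [0, nan]
B [  0.4408  -0.2687 132.8     97.5     60.1   ] [844, 0.0294]
C [ 0.     -0.0035  0.      0.      0.    ] [0, nan]
lid [[0.0, 0.0], [0.0, 0.0], 0.0, 0, nan]
```

Emit:
play_rows([
  [[-0.04,-0.045,0],[0,0,-0.17]],
  [[-0.08,-0.09,0],[0,0,-0.34]],
  [[-0.12,-0.135,0],[0,0,-0.52]],
  [[-0.1615,-0.1825,0],[0,0,-0.7]],
  [[-0.1615,-0.1825,-0.05],[0,0,-0.7]],
  [[-0.1615,-0.1825,-0.1],[0,0,-0.7]],
  [[-0.1615,-0.1825,-0.145],[0,0,-0.7]],
  [[-0.1615,-0.1825,-0.173],[0,0,-0.7]],
  [[-0.1615,-0.1825,-0.173],[0,0,-0.7]],
  [[-0.1615,-0.1825,-0.173],[0,0,-0.7]],
])

```text
time_s: 19.92
position: [0.4411, -0.2682, 0.03]
tcp_rot: [[0.665, -0.0, 0.747], [-0.747, 0.0, 0.665], [-0.001, -1.0, -0.0]]
force: [0.4, -0.9, 0.2]
opening: 0.996
```

Emit:
play_rows([
  [[0,0,0],[0,0,0]],
  [[0,0,0],[0,0,0]],
  [[0,0,0],[0,0,0]],
  [[0,0,0],[0,0,0]],
  [[0,0,0.01],[0,0,0]],
  [[0,0,0.04],[0,0,0]],
  [[0,0,0.04],[0,0,-0.18]],
  [[0,0,0.04],[0,0,-0.36]],
  [[0,0,0.04],[0,0,-0.54]],
  [[0,0,0.04],[0,0,-0.72]],
], gripper=0.0)

```text
time_s: 21.18
position: [0.4408, -0.2687, 0.0706]
tcp_rot: [[-0.0, 0.0, 1.0], [-1.0, -0.0, -0.0], [0.0, -1.0, 0.0]]
force: [-0.2, -0.2, -1.7]
opening: 0.686
```

Emit:
play_rows([
  [[0,0,0],[0,0,-0.18]],
  [[0,0,0],[0,0,-0.36]],
  [[0,0,0],[0,0,-0.54]],
  [[0,0,0],[0,0,-0.72]],
  [[0,0,0],[0,0,-0.9]],
  [[0,0,0],[0,0,-1.08]],
  [[0,0,-0.02],[0,0,-1.24]],
  [[0,0,-0.035],[0,0,-1.24]],
  [[0,0,-0.0395],[0,0,-1.24]],
  [[0,0,-0.0395],[0,0,-1.24]],
])

```text
time_s: 22.42
position: [0.4408, -0.2687, 0.0306]
tcp_rot: [[-0.943, -0.0, 0.332], [-0.332, 0.0, -0.943], [0.0, -1.0, -0.0]]
force: [0.0, -0.1, -0.8]
opening: 0.681
```

Emit:
play_rows([
  [[0,0,0],[0,0,0]],
  [[0,0,0],[0,0,0]],
  [[0,0,0],[0,0,0]],
  [[0,0,0.04],[0,0,0]],
  [[0,0,0.06],[0,0,0.18]],
  [[0,0,0.06],[0,0,0.36]],
  [[0,0,0.06],[0,0,0.54]],
  [[0,0,0.06],[0,0,0.72]],
  [[0,0,0.06],[0,0,0.9]],
  [[0,0,0.06],[0,0,1.08]],
], gripper=0.087)

```text
time_s: 23.68
position: [0.4408, -0.2687, 0.0906]
tcp_rot: [[-0.147, -0.0, 0.989], [-0.989, 0.0, -0.147], [-0.0, -1.0, -0.0]]
force: [0.6, -0.2, 0.3]
opening: 0.998
```

Emit:
play_rows([
  [[0,0,0],[0,0,0.18]],
  [[0,0,0],[0,0,0.36]],
  [[0,0,0],[0,0,0.54]],
  [[0,0,0],[0,0,0.72]],
  [[0,0,0],[0,0,0.9]],
  [[0,0,0],[0,0,1.08]],
  [[0,0,0],[0,0,1.26]],
  [[0,0,0],[0,0,1.44]],
  [[0,0,0],[0,0,1.62]],
  [[0,0,0],[0,0,1.8]],
])

```text
time_s: 24.92
position: [0.4408, -0.2688, 0.0906]
tcp_rot: [[0.997, -0.0, -0.081], [0.081, 0.0, 0.997], [-0.0, -1.0, 0.0]]
force: [-1.0, 0.1, -0.4]
opening: 0.998
```

Emit:
play_rows([
  [[0,0,0],[0,0,0.18]],
  [[0,0,0],[0,0,0.258]],
  [[0,0,-0.03],[0,0,0.258]],
  [[0,0,-0.05],[0,0,0.258]],
  [[0,0,-0.06],[0,0,0.258]],
  [[0,0,-0.06],[0,0,0.258]],
  [[0,0,-0.06],[0,0,0.258]],
])

```text
time_s: 25.8
position: [0.4412, -0.2691, 0.0311]
tcp_rot: [[0.945, 0.001, -0.327], [0.327, -0.001, 0.945], [0.001, -1.0, -0.001]]
force: [0.1, 0.5, 0.5]
opening: 1.005
```

Emit:
play_rows([
  [[0,0,0],[0,0,0]],
  [[0,0,0],[0,0,0]],
  [[0,0,0],[0,0,0]],
  [[0,0,0],[0,0,0]],
  [[0,0,0.01],[0,0,0]],
  [[0,0,0.04],[0,0,0]],
  [[0,0,0.1],[0,0,0]],
  [[0,0,0.15],[0,0,0]],
  [[0,0,0.19],[0,0,0]],
  [[0,0,0.19],[0,0,0]],
], gripper=0.0)

```text
time_s: 27.05
position: [0.4423, -0.27, 0.2242]
tcp_rot: [[0.945, 0.006, -0.327], [0.327, -0.006, 0.945], [0.004, -1.0, -0.007]]
force: [-0.1, 0.5, -1.8]
opening: 0.684
```

Emit:
play_rows([
  [[0.033,0.05,0],[0,0,-0.17]],
  [[0.066,0.1,0],[0,0,-0.34]],
  [[0.1,0.15,0],[0,0,-0.478]],
  [[0.133,0.2,0],[0,0,-0.478]],
  [[0.1612,0.2424,0],[0,0,-0.478]],
  [[0.1612,0.2424,-0.02],[0,0,-0.478]],
  [[0.1612,0.2424,-0.02],[0,0,-0.478]],
  [[0.1612,0.2424,-0.02],[0,0,-0.478]],
])

```text
time_s: 28.05
position: [0.6013, -0.0268, 0.1999]
tcp_rot: [[0.989, -0.002, 0.145], [-0.145, 0.0, 0.989], [-0.002, -1.0, 0.0]]
force: [-0.2, -0.4, -0.7]
opening: 0.69
```

```bash
python3 - <<'E' 2>/dev/null
from h import *
w=cap('wrist'); s=read_state(); cmp(w,s['position'][2]-.0008,.0645); save(w,'w4.png')
E
```

```text
TCP base-frame [ 0.11 -0.56] 0.20044078788462846
held end y 44.47 z 199.0 917
held end y 44.6 z 198.9 1258
held x [-28.7  26.6] 2958
below end y 44.01 z 63.9 218
below end y 44.05 z 63.9 237
below x [-27.6  27.4] 742
```

Emit:
play_rows([
  [[0.0008,-0.0004,-0.04],[0,0,0]],
  [[0.0008,-0.0004,-0.075],[0,0,0]],
  [[0.0008,-0.0004,-0.091],[0,0,0]],
  [[0.0008,-0.0004,-0.096],[0,0,0]],
  [[0.0008,-0.0004,-0.1],[0,0,0]],
  [[0.0008,-0.0004,-0.103],[0,0,0]],
  [[0.0008,-0.0004,-0.106],[0,0,0]],
  [[0.0008,-0.0004,-0.108],[0,0,0]],
  [[0.0008,-0.0004,-0.108],[0,0,0]],
])

```text
time_s: 29.22
position: [0.6028, -0.0267, 0.0925]
tcp_rot: [[0.99, -0.0, 0.144], [-0.144, 0.0, 0.99], [-0.0, -1.0, 0.0]]
force: [-0.1, -0.3, -2.0]
opening: 0.688
```

Emit:
play_rows([
  [[0,0,-0.002],[0,0,0]],
  [[0,0,-0.004],[0,0,0]],
  [[0,0,-0.005],[0,0,0]],
  [[0,0,-0.005],[0,0,0]],
])

```text
time_s: 29.72
position: [0.603, -0.0268, 0.0897]
tcp_rot: [[0.99, 0.001, 0.144], [-0.144, -0.0, 0.99], [0.001, -1.0, -0.0]]
force: [-2.8, 0.1, 11.5]
opening: 0.688
```

Emit:
play_rows([
  [[0,0,0.002],[0,0,0]],
  [[0,0,0.002],[0,0,0]],
  [[0,0,0.002],[0,0,0]],
  [[0,0,0.03],[0,0,0]],
  [[0,0,0.08],[0,0,0]],
  [[0,0,0.13],[0,0,0]],
  [[0,-0.05,0.15],[0,0,0]],
  [[-0.05,-0.08,0.16],[0,0,0]],
  [[-0.05,-0.08,0.16],[0,0,0]],
  [[-0.05,-0.08,0.16],[0,0,0]],
], gripper=0.087)

```text
time_s: 30.98
position: [0.5531, -0.1068, 0.2474]
tcp_rot: [[0.989, 0.001, 0.145], [-0.145, 0.0, 0.989], [0.001, -1.0, 0.0]]
force: [-0.0, 1.0, -0.2]
opening: 1.004
```

```bash
python3 - <<'E' 2>/dev/null
from h import *
s=read_state(); print(s['position'])
w=cap('wrist'); save(w,'w5.png'); P=pts(w)
print('B on A',rct(near(P,.6017,-.0265,.06,.085,.095)), rct(near(P,.453,.0473,.08,.038,.06)))
q=near(P,.6017,-.0265,.06,.075,.12); print(np.histogram(q[:,2],bins=np.arange(.075,.12,.003)))
for n in('top','side'):
    c=cap(n); P=pts(c); q=near(P,.453,.0473,.1,.038,.06); print(n,rct(q), rct(near(P,.453,.0473,.1,.011,.018)))
    np.savez(n+'5.npz',**{k:c[k] for k in('frame','depth','T','K','D')})
E
```

```text
[ 0.55312335 -0.106817    0.24744833]
B on A [[602.5, -23.6], [96.7, 59.4], 82.1, 3734, 0.0888] [[452.7, 45.4], [14.4, 73.6], 50.2, 904, 0.0437]
(array([ 632, 3684,  277,  753, 2974,  254,    1,    6,  152,  219,   68,
          3,    0,    0]), array([0.075, 0.078, 0.081, 0.084, 0.087, 0.09 , 0.093, 0.096, 0.099,
       0.102, 0.105, 0.108, 0.111, 0.114, 0.117]))
top [[0.0, 0.0], [0.0, 0.0], 0.0, 0, nan] [[398.4, -28.1], [9.7, 19.3], 38.5, 14, 0.0119]
side [[452.3, 47.9], [14.5, 72.1], 50.3, 168, 0.0441] [[454.0, 34.7], [100.7, 123.0], 5.4, 1290, 0.0135]
```

View pics/w5.png

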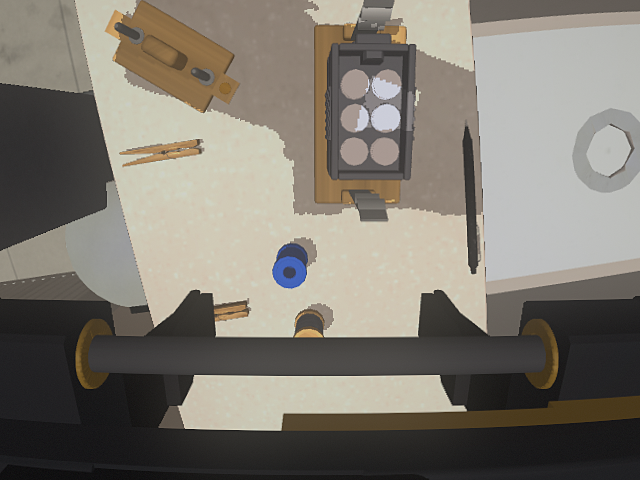

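Emit:
play_rows([
  [[-0.01,0.02,0],[0,0,-0.18]],
  [[-0.02,0.04,0],[0,0,-0.36]],
  [[-0.03,0.055,0],[0,0,-0.54]],
  [[-0.04,0.07,0],[0,0,-0.72]],
  [[-0.05,0.085,0],[0,0,-0.9]],
  [[-0.06,0.1,0],[0,0,-1.08]],
  [[-0.07,0.115,0],[0,0,-1.26]],
  [[-0.08,0.13,0],[0,0,-1.44]],
  [[-0.09,0.145,0],[0,0,-1.62]],
  [[-0.1,0.1536,0],[0,0,-1.8]],
], gripper=0.05)

```text
time_s: 32.38
position: [0.453, 0.0482, 0.2473]
tcp_rot: [[-0.369, -0.0, 0.929], [-0.929, 0.0, -0.369], [-0.0, -1.0, -0.0]]
force: [0.0, -0.2, 0.4]
opening: 0.574
```

Emit:
play_rows([
  [[0,0,0],[0,0,-0.18]],
  [[0,0,0],[0,0,-0.324]],
  [[0,0,-0.05],[0,0,-0.324]],
  [[0,0,-0.1],[0,0,-0.324]],
  [[0,0,-0.1],[0,0,-0.324]],
])

```text
time_s: 33.0
position: [0.4506, 0.0477, 0.1446]
tcp_rot: [[-0.642, -0.009, 0.767], [-0.767, 0.001, -0.642], [0.005, -1.0, -0.008]]
force: [-0.3, -0.4, 0.5]
opening: 0.574
```

Emit:
play_rows([
  [[0,0,-0.05],[0,0,0]],
  [[0,0,-0.09],[0,0,0]],
  [[0,0,-0.104],[0,0,0]],
  [[0,0,-0.104],[0,0,0]],
  [[0,0,-0.104],[0,0,0]],
])

```text
time_s: 33.62
position: [0.4542, 0.0468, 0.045]
tcp_rot: [[-0.643, 0.003, 0.766], [-0.766, -0.0, -0.643], [-0.002, -1.0, 0.003]]
force: [-0.6, 0.5, -0.2]
opening: 0.575
```

Emit:
play_rows([
  [[0,0,0],[0,0,0]],
  [[0,0,0],[0,0,0]],
  [[0,0,0],[0,0,0]],
  [[0,0,0],[0,0,0]],
  [[0,0,0.01],[0,0,0]],
  [[0,0,0.04],[0,0,0]],
  [[0,0,0.09],[0,0,0]],
  [[0,0,0.14],[0,0,0]],
  [[0,0,0.19],[0,0,0.0]],
  [[0,0,0.19],[0,0,0.0]],
], gripper=0.0)

```text
time_s: 34.88
position: [0.4551, 0.0466, 0.2375]
tcp_rot: [[-0.643, 0.01, 0.766], [-0.766, -0.001, -0.643], [-0.005, -1.0, 0.008]]
force: [-0.4, -0.2, -1.0]
opening: 0.157
```

Emit:
play_rows([
  [[0.01,0,0],[0,0,0.18]],
  [[0.02,-0.01,0],[0,0,0.36]],
  [[0.035,-0.015,0],[0,0,0.54]],
  [[0.05,-0.025,0],[0,0,0.72]],
  [[0.065,-0.03,0],[0,0,0.9]],
  [[0.08,-0.04,0],[0,0,1.08]],
  [[0.1,-0.05,0],[0,0,1.26]],
  [[0.12,-0.06,0],[0,0,1.44]],
  [[0.135,-0.067,0],[0,0,1.62]],
  [[0.1485,-0.0732,0],[0,0,1.8]],
])

```text
time_s: 36.12
position: [0.6006, -0.0265, 0.2316]
tcp_rot: [[0.895, -0.004, 0.447], [-0.447, 0.001, 0.895], [-0.004, -1.0, -0.001]]
force: [-0.9, 0.5, -0.4]
opening: 0.156
```

Emit:
play_rows([
  [[0,0,0],[0,0,0.18]],
  [[0,0,0],[0,0,0.323]],
  [[0,0,-0.02],[0,0,0.323]],
  [[0,0,-0.02],[0,0,0.323]],
  [[0,0,-0.02],[0,0,0.323]],
  [[0,0,-0.02],[0,0,0.323]],
])

```text
time_s: 36.88
position: [0.6016, -0.0264, 0.2139]
tcp_rot: [[0.989, 0.001, 0.146], [-0.146, -0.0, 0.989], [0.001, -1.0, -0.0]]
force: [0.6, -0.1, -0.6]
opening: 0.157
```

```bash
python3 - <<'E' 2>/dev/null
from h import *
w=cap('wrist'); s=read_state(); save(w,'w6.png'); print(s['position'],s['tcp_rot'].round(3).tolist())
np.savez('w6.npz',pos=s['position'],R=s['tcp_rot'],**{k:w[k] for k in('frame','depth','T','K','D')})
cmp(w,s['position'][2]-.0285,.0895)
E
```

```text
[ 0.60165255 -0.02642978  0.21403071] [[0.989, 0.001, 0.145], [-0.145, -0.0, 0.989], [0.001, -1.0, -0.0]]
TCP base-frame [-0.06  0.06] 0.2140307071357283
held end y 43.22 z 182.6 4
held end y 41.8 z 182.5 2
held x [-25.1  13.3] 27
below end y 44.41 z 88.8 193
below end y 44.47 z 88.8 198
below x [-27.2  28.2] 342
```

View pics/w6.png

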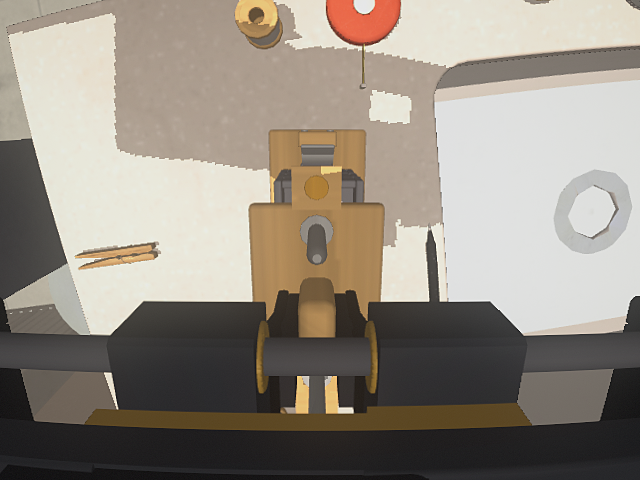

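```bash
cat >> h.py <<'E'
def lidcmp(c):
    Q=pts(c).reshape(-1,3); d=np.c_[(Q[:,:2]-B0)@np.c_[BX,BY],Q[:,2]]*1000
    q=d[(abs(d[:,0])<35)&(d[:,1]>18)&(d[:,1]<70)&(d[:,2]>120)]
    pl=q[(abs(q[:,0])>14)&(q[:,1]<44)]; h=np.median(pl[:,2]); print('plate z',h,np.percentile(pl[:,2],[5,95]))
    q=q[abs(q[:,2]-h)<4]
    for lo,hi in((-26,-14),(14,26)):
        e=q[(q[:,0]>lo)&(q[:,0]<hi)]; print('end',np.percentile(e[:,1],99))
    t=q[abs(q[:,0])<8]; print('tongue tip',np.percentile(t[:,1],99.5)); t=q[(q[:,1]>48)]; print('tongue x',np.percentile(t[:,0],[1,99]))
    e=q[(q[:,1]>25)&(q[:,1]<42)]; print('plate x',np.percentile(e[:,0],[.5,99.5]))
E
python3 - <<'E' 2>/dev/null
from h import *
c=dict(np.load('w6.npz')); lidcmp(c)
E
```

```text
plate z 280.97757443048044 [180.82594746 299.22144408]
end 37.775714126051305
end 37.76486627807797
tongue tip 24.34730682224316
```

```bash
sed -i 's/&(d\[:,2\]>120)\]/\&(d[:,2]>120)\&(d[:,2]<198)]/' h.py && python3 - <<'E' 2>/dev/null
from h import *
c=dict(np.load('w6.npz')); lidcmp(c)
E
```

```text
plate z 180.74220899569787 [179.67884116 181.79745427]
end 45.220001748138245
end 45.32822053896591
tongue tip 60.51501874074109
tongue x [-10.85521359   9.01172923]
plate x [-28.51848613  26.65096965]
```

Emit:
play_rows([
  [[0.0012,-0.001,-0.02],[0,0,0]],
  [[0.0012,-0.001,-0.045],[0,0,0]],
  [[0.0012,-0.001,-0.06],[0,0,0]],
  [[0.0012,-0.001,-0.065],[0,0,0]],
  [[0.0012,-0.001,-0.065],[0,0,0]],
])

```text
time_s: 37.55
position: [0.6028, -0.0274, 0.1487]
tcp_rot: [[0.989, 0.0, 0.145], [-0.145, -0.0, 0.989], [0.0, -1.0, -0.0]]
force: [0.6, 0.2, -0.8]
opening: 0.158
```

Emit:
play_rows([
  [[0,0,-0.002],[0,0,0]],
  [[0,0,-0.004],[0,0,0]],
  [[0,0,-0.006],[0,0,0]],
  [[0,0,-0.008],[0,0,0]],
  [[0,0,-0.008],[0,0,0]],
])

```text
time_s: 38.17
position: [0.6027, -0.0274, 0.1408]
tcp_rot: [[0.989, 0.001, 0.146], [-0.146, -0.0, 0.989], [0.001, -1.0, -0.0]]
force: [-0.4, 0.4, -0.8]
opening: 0.155
```

Emit:
play_rows([
  [[0,0,-0.002],[0,0,0]],
  [[0,0,-0.004],[0,0,0]],
  [[0,0,-0.005],[0,0,0]],
  [[0,0,-0.005],[0,0,0]],
])

```text
time_s: 38.67
position: [0.6038, -0.0277, 0.1371]
tcp_rot: [[0.989, 0.003, 0.146], [-0.146, -0.001, 0.989], [0.003, -1.0, -0.0]]
force: [-0.6, 0.3, 7.9]
opening: 0.16
```

Emit:
play_rows([
  [[0,0,-0.001],[0,0,0]],
  [[0,0,-0.002],[0,0,0]],
  [[0,0,-0.003],[0,0,0]],
  [[0,0,-0.004],[0,0,0]],
])

```text
time_s: 39.17
position: [0.6041, -0.0277, 0.1329]
tcp_rot: [[0.989, 0.004, 0.145], [-0.145, -0.001, 0.989], [0.004, -1.0, -0.0]]
force: [1.5, -0.6, 2.9]
opening: 0.161
```

Emit:
play_rows([
  [[0,0,-0.001],[0,0,0]],
  [[0,0,-0.002],[0,0,0]],
  [[0,0,-0.003],[0,0,0]],
  [[0,0,-0.004],[0,0,0]],
  [[0,0,-0.004],[0,0,0]],
])

```text
time_s: 39.8
position: [0.6027, -0.0276, 0.1302]
tcp_rot: [[0.989, 0.001, 0.145], [-0.145, -0.001, 0.989], [0.001, -1.0, -0.001]]
force: [-4.2, -0.0, 17.1]
opening: 0.157
```

```bash
python3 - <<'E' 2>/dev/null
from h import *
w=cap('wrist'); s=read_state(); save(w,'w7.png'); print(s['position'],s['force'])
P=pts(w); Q=P.reshape(-1,3); d=np.c_[(Q[:,:2]-B0)@np.c_[BX,BY],Q[:,2]]*1000
q=d[(abs(d[:,0])<26)&(abs(d[:,0])>12)&(d[:,1]>25)&(d[:,1]<43)&(d[:,2]<130)]; print('plate z',np.percentile(q[:,2],[10,50,90]))
q=d[(abs(d[:,0])<9)&(d[:,1]>52)&(d[:,1]<80)]; print('clip top',np.percentile(q[q[:,2]>104][:,1],[1,50,99]),np.histogram(q[:,2],bins=np.arange(80,120,4)))
a=cv2.resize(w['frame'][90:330,200:440],(480,480)); c=cap('side'); save(c,'s7.png'); b=cv2.resize(c['frame'][170:290,190:330],(480,411)); b=np.vstack([b,np.zeros((69,480,3),np.uint8)])
cv2.imwrite('pics/m7.png',cv2.resize(np.hstack([a,b]),(800,400))[:,:,::-1])
E
```

```text
[ 0.60267919 -0.02760104  0.13020362] [-3.76476643 -0.55502172 17.77668562]
plate z [96.32361097 97.12382225 97.90460867]
clip top [57.90494323 63.15012966 67.18163062] (array([  0,   0,   0,   9, 404, 201, 285, 139, 188]), array([ 80,  84,  88,  92,  96, 100, 104, 108, 112, 116]))
```

View pics/m7.png

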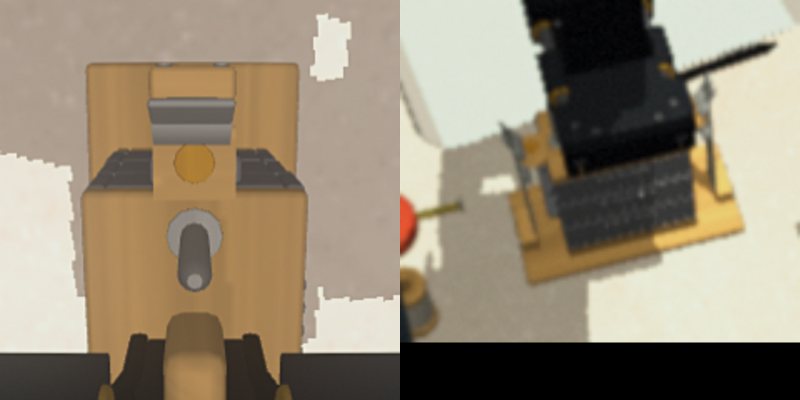

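Emit:
play_rows([
  [[0,0,-0.001],[0,0,0]],
  [[0,0,-0.001],[0,0,0]],
])

```text
time_s: 40.15
position: [0.6027, -0.0276, 0.1302]
tcp_rot: [[0.989, 0.001, 0.145], [-0.145, -0.001, 0.989], [0.001, -1.0, -0.001]]
force: [-6.0, 0.6, 22.8]
opening: 0.161
```

Emit:
play_rows([
  [[0,0,0.003],[0,0,0]],
  [[0,0,0.003],[0,0,0]],
  [[0,0,0.003],[0,0,0]],
  [[0,0,0.03],[0,0,0]],
  [[0,0,0.08],[0,0,0]],
  [[0,0,0.1],[0,0,0]],
  [[0,-0.06,0.11],[0,0,0]],
  [[0,-0.12,0.11],[0,0,0]],
  [[0,-0.12,0.11],[0,0,0]],
  [[0,-0.12,0.11],[0,0,0]],
], gripper=0.05)

```text
time_s: 41.4
position: [0.602, -0.1472, 0.2356]
tcp_rot: [[0.989, -0.002, 0.147], [-0.147, 0.002, 0.989], [-0.002, -1.0, 0.001]]
force: [-0.8, -0.4, 0.4]
opening: 0.572
```

```bash
python3 - <<'E' 2>/dev/null
from h import *
w=cap('wrist'); s=read_state(); save(w,'w8.png'); print(s['position'],s['force'])
P=pts(w); Q=P.reshape(-1,3); d=np.c_[(Q[:,:2]-B0)@np.c_[BX,BY],Q[:,2]]*1000
for y0,y1 in((22,43),(-43,-22)):
    q=d[(abs(d[:,0])<26)&(abs(d[:,0])>12)&(d[:,1]>y0)&(d[:,1]<y1)&(d[:,2]<130)&(d[:,2]>85)]; print('plate z',np.percentile(q[:,2],[10,50,90]))
q=near(P,.6017,-.0265,.056,.094,.101); print('plate',rct(q)); 
q=near(P,.6017,-.0265,.022,.12,.135); print('handle',rct(q))
for sg in(1,-1):
    q=d[(abs(d[:,0])<9)&(sg*d[:,1]>50)&(sg*d[:,1]<80)&(d[:,2]>100)]; print('clip',sg,np.percentile(q[:,1],[1,50,99]),len(q))
    X=np.array([*(B0+BY*sg*.034),.099]); q=near(P,X[0],X[1],.006,.125,.14); print('expected pin',X,'pin tip pts',q[:,:2].mean(0) if len(q) else 0,len(q))
q=near(P,.5297,-.2155,.05,.03,.05); print('reel a',len(q))
c=cap('top'); q=near(pts(c),.5297,-.2155,.04,.035,.05); print('top reel a',rct(q)); q=near(pts(c),.5827,.1303,.04,.035,.05); print('top reel b',rct(q))
c=cap('side'); q=near(pts(c),.5297,-.2155,.04,.035,.05); print('side reel a',rct(q)); q=near(pts(c),.5827,.1303,.04,.035,.05); print('side reel b',rct(q))
q=near(P,.5827,.1303,.04,.035,.05); print('wrist reel b',rct(q))
E
```

```text
[ 0.60200956 -0.14638263  0.23564886] [-0.78444814  0.14652609  0.12819107]
plate z [96.13158681 97.07786137 97.98260169]
plate z [96.18315207 97.13910656 98.04517577]
plate [[600.2, -37.9], [89.0, 56.5], 81.8, 10654, 0.0971]
handle [[601.6, -27.5], [29.8, 14.4], 80.9, 1383, 0.1274]
```

View pics/w8.png

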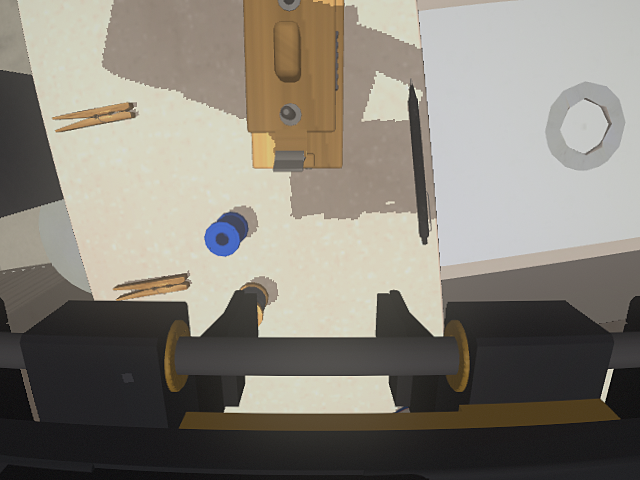

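```bash
python3 - <<'E' 2>/dev/null
from h import *
w=cap('wrist'); s=read_state(); print(s['position'])
np.savez('w8.npz',**{k:w[k] for k in('frame','depth','T','K','D')})
P=pts(w)
for sg in(1,-1):
    X=np.array([.6026,-.0275])+BY*sg*.034; q=near(P,X[0],X[1],.012,.115,.14); print('expected pin',X,'pts',len(q), q[:,:2].mean(0) if len(q) else '', np.median(q[q[:,2]>q[:,2].max()-.004],0) if len(q) else '')
for n in('top','side'):
    P=pts(cap(n)); 
    for m,x,y,r,a,b in(('reel a',.5297,-.2155,.03,.035,.05),('reel b',.5827,.1303,.03,.035,.05),('tape',.648,.13,.05,.012,.025),('handle',.602,-.027,.022,.12,.135),('clip1',.611,.0355,.03,.105,.12),('clip2',.593,-.0875,.03,.105,.12),('plate',.602,-.027,.054,.094,.104)):
        print(n,m,rct(near(P,x,y,r,a,b)))
E
```

```text
[ 0.60212949 -0.14597767  0.23583174]
expected pin [0.60750811 0.00614388] pts 0  
expected pin [ 0.59769189 -0.06114388] pts 153 [ 0.59717012 -0.06153348] [ 0.59691301 -0.06132544  0.13416745]
top reel a [[529.5, -215.0], [28.3, 28.5], 88.5, 199, 0.0437]
top reel b [[591.8, 135.6], [10.0, 24.2], 31.7, 55, 0.0436]
top tape [[660.6, 133.8], [53.4, 55.2], 55.2, 658, 0.0168]
top handle [[0.0, 0.0], [0.0, 0.0], 0.0, 0, nan]
top clip1 [[0.0, 0.0], [0.0, 0.0], 0.0, 0, nan]
top clip2 [[0.0, 0.0], [0.0, 0.0], 0.0, 0, nan]
top plate [[0.0, 0.0], [0.0, 0.0], 0.0, 0, nan]
side reel a [[528.2, -213.6], [27.3, 29.4], 61.5, 150, 0.0412]
side reel b [[0.0, 0.0], [0.0, 0.0], 0.0, 0, nan]
side tape [[0.0, 0.0], [0.0, 0.0], 0.0, 0, nan]
side handle [[600.8, -26.6], [30.0, 14.6], 82.9, 131, 0.1267]
side clip1 [[605.3, 8.5], [3.9, 5.2], 89.3, 15, 0.1148]
side clip2 [[597.4, -77.0], [35.0, 19.7], 67.5, 65, 0.1108]
side plate [[600.2, -31.1], [98.9, 58.3], 81.2, 947, 0.0969]
```

Emit:
play_rows([
  [[-0.01,-0.01,0],[0,0,-0.18]],
  [[-0.02,-0.02,0],[0,0,-0.36]],
  [[-0.03,-0.03,0],[0,0,-0.54]],
  [[-0.04,-0.04,0],[0,0,-0.72]],
  [[-0.05,-0.05,0],[0,0,-0.9]],
  [[-0.06,-0.06,-0.02],[0,0,-1.08]],
  [[-0.0725,-0.069,-0.05],[0,0,-1.26]],
  [[-0.0725,-0.069,-0.08],[0,0,-1.44]],
  [[-0.0725,-0.069,-0.1],[0,0,-1.571]],
  [[-0.0725,-0.069,-0.1],[0,0,-1.571]],
])

```text
time_s: 42.85
position: [0.5292, -0.2148, 0.1351]
tcp_rot: [[-0.143, -0.003, 0.99], [-0.99, 0.002, -0.143], [-0.002, -1.0, -0.004]]
force: [-0.3, -0.9, 0.3]
opening: 0.573
```

Emit:
play_rows([
  [[0,0,-0.04],[0,0,0]],
  [[0,0,-0.08],[0,0,0]],
  [[0,0,-0.096],[0,0,0]],
  [[0,0,-0.096],[0,0,0]],
  [[0,0,-0.096],[0,0,0]],
])

```text
time_s: 43.48
position: [0.5312, -0.2169, 0.042]
tcp_rot: [[-0.145, 0.003, 0.989], [-0.989, -0.002, -0.145], [0.001, -1.0, 0.003]]
force: [0.8, -0.2, 0.3]
opening: 0.574
```

Emit:
play_rows([
  [[0,0,0],[0,0,0]],
  [[0,0,0],[0,0,0]],
  [[0,0,0],[0,0,0]],
  [[0,0,0],[0,0,0]],
], gripper=0.0)

```text
time_s: 43.98
position: [0.5304, -0.2165, 0.0412]
tcp_rot: [[-0.146, 0.001, 0.989], [-0.989, -0.0, -0.146], [0.0, -1.0, 0.001]]
force: [-0.6, 0.2, 5.0]
opening: 0.339
```

Emit:
play_rows([
  [[0,0,0],[0,0,0]],
  [[0,0,0],[0,0,0.18]],
  [[0,0,0],[0,0,0.36]],
  [[0,0,0],[0,0,0.54]],
  [[0,0,0],[0,0,0.72]],
  [[0,0,0],[0,0,0.9]],
  [[0,0,0],[0,0,1.08]],
  [[0,0,0],[0,0,1.26]],
  [[0,0,0],[0,0,1.44]],
  [[0,0,0],[0,0,1.571]],
], gripper=0.05)

```text
time_s: 45.22
position: [0.5298, -0.2163, 0.0401]
tcp_rot: [[0.99, -0.001, 0.141], [-0.141, 0.0, 0.99], [-0.001, -1.0, 0.0]]
force: [-0.2, 0.2, 0.2]
opening: 0.577
```

Emit:
play_rows([
  [[0,0,0],[0,0,0]],
  [[0,0,0],[0,0,0]],
  [[0,0,0],[0,0,0]],
  [[0,0,0],[0,0,0]],
  [[0,0,0],[0,0,0]],
], gripper=0.0)

```text
time_s: 45.85
position: [0.5301, -0.2164, 0.0405]
tcp_rot: [[0.989, -0.0, 0.146], [-0.146, 0.0, 0.989], [-0.0, -1.0, 0.0]]
force: [-0.5, -0.4, 0.2]
opening: 0.338
```

Emit:
play_rows([
  [[0,0,0.05],[0,0,0]],
  [[0,0,0.11],[0,0,0]],
  [[0,0,0.17],[0,0,0]],
  [[0.02,0.045,0.17],[0,0,0]],
  [[0.04,0.09,0.17],[0,0,0]],
  [[0.06,0.135,0.17],[0,0,0]],
  [[0.0676,0.1552,0.17],[0,0,0]],
  [[0.0676,0.1552,0.155],[0,0,0]],
  [[0.0676,0.1552,0.147],[0,0,0]],
  [[0.0676,0.1552,0.147],[0,0,0]],
])

```text
time_s: 47.1
position: [0.5963, -0.0625, 0.186]
tcp_rot: [[0.989, -0.003, 0.147], [-0.147, 0.001, 0.989], [-0.003, -1.0, 0.0]]
force: [0.4, -0.1, -0.3]
opening: 0.336
```

```bash
python3 - <<'E' 2>/dev/null
from h import *
w=cap('wrist'); s=read_state(); print(s['position'],s['tcp_rot'].round(3).tolist()); save(w,'w9.png')
P=pts(w); q=near(P,.5977,-.0612,.025,.165,.2); print('reel top',rct(q),np.percentile(q[:,2],[5,95])); print('pin1',np.median(near(P,.6076,.0061,.012,.125,.14),0),'handle',rct(near(P,.602,-.027,.022,.12,.135)))
c=cap('side'); f=c['frame'][150:300,170:370]; g=w['frame'][100:400,180:480]
cv2.imwrite('pics/m9.png',np.hstack([cv2.resize(f,(450,340)),cv2.resize(g,(340,340))])[:,:,::-1])
E
```

```text
[ 0.5968929  -0.06254309  0.18668144] [[0.989, -0.002, 0.148], [-0.148, 0.0, 0.989], [-0.002, -1.0, -0.0]]
reel top [[599.3, -62.9], [46.1, 30.4], 1.3, 5341, 0.1865] [0.16728365 0.19575556]
pin1 [0.60672275 0.00627853 0.1332882 ] handle [[601.9, -27.3], [30.5, 13.6], 81.5, 1749, 0.1275]
```

View pics/m9.png

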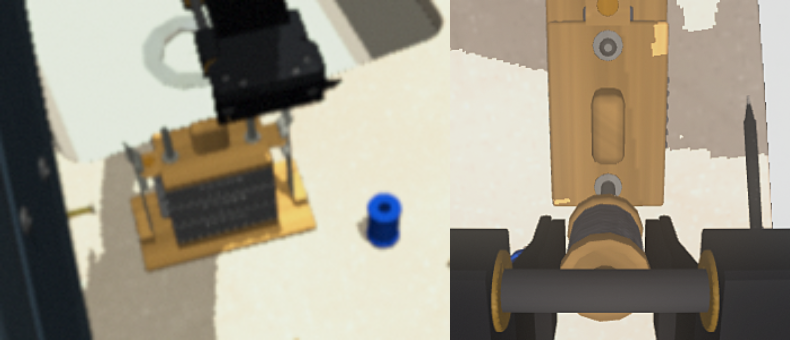

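Emit:
play_rows([
  [[0,0,0],[0,0,0]],
  [[0,0,0],[0,0,0]],
  [[0,0,0],[0,0,0]],
  [[0,0,0],[0,0,0]],
])

```text
time_s: 47.7
position: [0.5977, -0.0611, 0.1877]
tcp_rot: [[0.989, 0.0, 0.145], [-0.145, -0.0, 0.989], [0.0, -1.0, -0.0]]
force: [-0.7, -0.6, -0.5]
opening: 0.338
```

Emit:
play_rows([
  [[0,0,-0.005],[0,0,0]],
  [[0,0,-0.01],[0,0,0]],
  [[0,0,-0.015],[0,0,0]],
  [[0,0,-0.02],[0,0,0]],
  [[0,0,-0.025],[0,0,0]],
  [[0,0,-0.025],[0,0,0]],
])

```text
time_s: 48.45
position: [0.5973, -0.0611, 0.1619]
tcp_rot: [[0.989, -0.001, 0.146], [-0.146, 0.0, 0.989], [-0.001, -1.0, 0.0]]
force: [-0.2, -0.5, -0.7]
opening: 0.338
```

Emit:
play_rows([
  [[0,0,-0.006],[0,0,0]],
  [[0,0,-0.012],[0,0,0]],
  [[0,0,-0.018],[0,0,0]],
  [[0,0,-0.022],[0,0,0]],
  [[0,0,-0.0235],[0,0,0]],
  [[0,0,-0.0235],[0,0,0]],
])

```text
time_s: 49.2
position: [0.5975, -0.0612, 0.1394]
tcp_rot: [[0.989, -0.0, 0.145], [-0.145, 0.0, 0.989], [-0.0, -1.0, -0.0]]
force: [-0.9, 0.2, 2.3]
opening: 0.336
```

Emit:
play_rows([
  [[0,0,0],[0,0,0]],
  [[0,0,0],[0,0,0]],
  [[0,0,0],[0,0,0]],
  [[0,0,0.04],[0,0,0]],
  [[0,0,0.08],[0,0,0]],
  [[0,0.04,0.08],[0,0,0]],
  [[0,0.09,0.08],[0,0,0]],
  [[-0.015,0.11,0.08],[0,0,0]],
  [[-0.015,0.11,0.08],[0,0,0]],
], gripper=0.05)

```text
time_s: 50.32
position: [0.5808, 0.0501, 0.2187]
tcp_rot: [[0.99, -0.002, 0.143], [-0.143, -0.0, 0.99], [-0.002, -1.0, -0.001]]
force: [0.3, -0.5, 0.5]
opening: 0.575
```

```bash
python3 - <<'E' 2>/dev/null
from h import *
w=cap('wrist'); s=read_state(); print(s['position']); save(w,'w10.png'); P=pts(w)
print('reel b',rct(near(P,.5827,.1303,.035,.035,.05)))
P=pts(cap('top'));print('top reel b',rct(near(P,.5827,.1303,.035,.035,.05)),'reel a',rct(near(P,.5977,-.0612,.022,.135,.15)),'clip2',rct(near(P,.593,-.0875,.02,.105,.12)))
P=pts(cap('side'));print('side reel a',rct(near(P,.5977,-.0612,.022,.135,.15)))
E
```

```text
[0.58201566 0.04884069 0.21894324]
reel b [[582.3, 129.6], [29.2, 28.6], 35.5, 1192, 0.0419]
top reel b [[0.0, 0.0], [0.0, 0.0], 0.0, 0, nan] reel a [[597.2, -61.2], [28.8, 28.3], 56.0, 241, 0.1426] clip2 [[594.5, -81.2], [22.7, 18.9], 82.2, 53, 0.1109]
side reel a [[596.6, -60.7], [29.7, 29.3], 42.6, 179, 0.1403]
```

Emit:
play_rows([
  [[0,0.02,0],[0,0,0.18]],
  [[0,0.05,0],[0,0,0.36]],
  [[0,0.0812,0],[0,0,0.54]],
  [[0,0.0812,-0.02],[0,0,0.72]],
  [[0,0.0812,-0.05],[0,0,0.9]],
  [[0,0.0812,-0.08],[0,0,1.05]],
  [[0,0.0812,-0.12],[0,0,1.05]],
  [[0,0.0812,-0.16],[0,0,1.05]],
  [[0,0.0812,-0.179],[0,0,1.05]],
  [[0,0.0812,-0.179],[0,0,1.05]],
])

```text
time_s: 51.72
position: [0.5824, 0.1291, 0.0389]
tcp_rot: [[0.619, -0.002, -0.785], [0.785, -0.0, 0.619], [-0.002, -1.0, 0.002]]
force: [0.6, -0.1, 0.5]
opening: 0.574
```

Emit:
play_rows([
  [[0,0,0],[0,0,0]],
  [[0,0,0],[0,0,0]],
  [[0,0,0],[0,0,0]],
  [[0,0,0],[0,0,0]],
  [[0,0,0],[0,0,0]],
], gripper=0.0)

```text
time_s: 52.35
position: [0.5835, 0.1301, 0.0414]
tcp_rot: [[0.618, 0.002, -0.786], [0.786, 0.0, 0.618], [0.001, -1.0, -0.002]]
force: [-1.1, -0.1, 6.0]
opening: 0.335
```

Emit:
play_rows([
  [[0,0,0],[0,0,0]],
  [[0,0,0],[0,0,0]],
  [[0,0,0],[0,0,-0.18]],
  [[0,0,0],[0,0,-0.36]],
  [[0,0,0],[0,0,-0.54]],
  [[0,0,0],[0,0,-0.72]],
  [[0,0,0],[0,0,-0.9]],
  [[0,0,0],[0,0,-1.05]],
  [[0,0,0],[0,0,-1.05]],
], gripper=0.05)

```text
time_s: 53.48
position: [0.5824, 0.13, 0.0397]
tcp_rot: [[0.99, -0.001, 0.144], [-0.144, -0.0, 0.99], [-0.001, -1.0, -0.0]]
force: [-1.1, 0.8, 0.6]
opening: 0.574
```

Emit:
play_rows([
  [[0,0,0],[0,0,0]],
  [[0,0,0],[0,0,0]],
  [[0,0,0],[0,0,0]],
  [[0,0,0],[0,0,0]],
  [[0,0,0],[0,0,0]],
], gripper=0.0)

```text
time_s: 54.1
position: [0.5826, 0.13, 0.04]
tcp_rot: [[0.989, -0.0, 0.145], [-0.145, 0.0, 0.989], [-0.0, -1.0, -0.0]]
force: [-0.5, 0.9, 0.1]
opening: 0.342
```

Emit:
play_rows([
  [[0,0,0.05],[0,0,0]],
  [[0,0,0.11],[0,0,0]],
  [[0,0,0.17],[0,0,0]],
  [[0.01,-0.04,0.17],[0,0,0]],
  [[0.018,-0.085,0.17],[0,0,0]],
  [[0.0248,-0.1239,0.17],[0,0,0]],
  [[0.0248,-0.1239,0.16],[0,0,0]],
  [[0.0248,-0.1239,0.147],[0,0,0]],
  [[0.0248,-0.1239,0.147],[0,0,0]],
  [[0.0248,-0.1239,0.147],[0,0,0]],
])

```text
time_s: 55.35
position: [0.6072, 0.0073, 0.1868]
tcp_rot: [[0.99, -0.001, 0.144], [-0.144, 0.0, 0.99], [-0.001, -1.0, 0.0]]
force: [-0.2, 1.1, -0.7]
opening: 0.339
```

Emit:
play_rows([
  [[0,0,0],[0,0,0]],
  [[0,0,0],[0,0,0]],
  [[0,0,0],[0,0,0]],
])

```text
time_s: 55.72
position: [0.6076, 0.0062, 0.1873]
tcp_rot: [[0.989, 0.001, 0.145], [-0.145, -0.0, 0.989], [0.001, -1.0, -0.0]]
force: [0.7, 0.0, -0.6]
opening: 0.344
```

Emit:
play_rows([
  [[0,0,-0.005],[0,0,0]],
  [[0,0,-0.01],[0,0,0]],
  [[0,0,-0.015],[0,0,0]],
  [[0,0,-0.02],[0,0,0]],
  [[0,0,-0.025],[0,0,0]],
  [[0,0,-0.025],[0,0,0]],
])

```text
time_s: 56.48
position: [0.6071, 0.0062, 0.1614]
tcp_rot: [[0.989, -0.001, 0.146], [-0.146, 0.0, 0.989], [-0.001, -1.0, 0.0]]
force: [0.1, -0.4, -0.6]
opening: 0.338
```

Emit:
play_rows([
  [[0,0,-0.006],[0,0,0]],
  [[0,0,-0.012],[0,0,0]],
  [[0,0,-0.018],[0,0,0]],
  [[0,0,-0.022],[0,0,0]],
  [[0,0,-0.0235],[0,0,0]],
  [[0,0,-0.0235],[0,0,0]],
])

```text
time_s: 57.22
position: [0.6073, 0.0062, 0.139]
tcp_rot: [[0.989, -0.0, 0.145], [-0.145, -0.0, 0.989], [-0.0, -1.0, -0.0]]
force: [-1.4, -0.1, 3.4]
opening: 0.34
```

Emit:
play_rows([
  [[0,0,0],[0,0,0]],
  [[0,0,0],[0,0,0]],
  [[0,0,0],[0,0,0]],
  [[0,0,0.04],[0,0,0]],
  [[0,0,0.09],[0,0,0]],
  [[-0.05,-0.06,0.11],[0,0,0]],
  [[-0.08,-0.12,0.11],[0,0,0]],
  [[-0.1,-0.16,0.11],[0,0,0]],
  [[-0.1,-0.16,0.11],[0,0,0]],
  [[-0.1,-0.16,0.11],[0,0,0]],
], gripper=0.05)

```text
time_s: 58.48
position: [0.5075, -0.1541, 0.2485]
tcp_rot: [[0.989, 0.0, 0.147], [-0.147, 0.001, 0.989], [0.0, -1.0, 0.001]]
force: [-0.1, -0.4, 1.3]
opening: 0.571
```

```bash
python3 - <<'E' 2>/dev/null
from h import *
w=cap('wrist'); save(w,'w11.png'); s=read_state(); print(s['time_s'],s['position'],s['force'])
S=cap('side'); T=cap('top')
for n,c in(('wrist',w),('side',S),('top',T)):
    P=pts(c)
    for m,x,y,r,a,b in(('reel a',.5977,-.0612,.022,.135,.15),('reel b',.6076,.0061,.022,.135,.15),('clip1',.611,.0355,.02,.105,.12),('clip2',.593,-.0875,.02,.105,.12),('handle',.602,-.027,.022,.12,.135)): print(n,m,rct(near(P,x,y,r,a,b)))
f=cv2.resize(S['frame'][150:300,170:370],(400,300)); g=cv2.resize(w['frame'][0:300,200:600],(400,300))
cv2.imwrite('pics/m11.png',np.hstack([f,g])[:,:,::-1])
E
```

```text
58.525 [ 0.50778126 -0.15334161  0.24846448] [-0.55242046  0.90305039  0.2468189 ]
wrist reel a [[596.2, -62.1], [29.5, 29.3], 51.6, 2077, 0.1407]
wrist reel b [[0.0, 0.0], [0.0, 0.0], 0.0, 0, nan]
wrist clip1 [[0.0, 0.0], [0.0, 0.0], 0.0, 0, nan]
wrist clip2 [[592.5, -82.0], [24.4, 18.1], 82.6, 418, 0.1134]
wrist handle [[601.3, -29.8], [26.0, 14.9], 81.8, 1151, 0.1273]
side reel a [[596.9, -60.4], [28.3, 29.4], 66.7, 180, 0.1405]
side reel b [[0.0, 0.0], [0.0, 0.0], 0.0, 0, nan]
side clip1 [[0.0, 0.0], [0.0, 0.0], 0.0, 0, nan]
side clip2 [[593.4, -82.5], [22.2, 19.6], 74.3, 53, 0.1109]
side handle [[601.2, -30.9], [16.2, 33.0], 5.1, 114, 0.1266]
top reel a [[0.0, 0.0], [0.0, 0.0], 0.0, 0, nan]
top reel b [[607.4, 7.1], [28.9, 28.6], 30.0, 242, 0.1427]
top clip1 [[610.0, 29.6], [23.7, 17.1], 81.4, 67, 0.1123]
top clip2 [[0.0, 0.0], [0.0, 0.0], 0.0, 0, nan]
top handle [[606.2, -10.5], [5.1, 13.2], 24.9, 10, 0.1272]
```

View pics/m11.png

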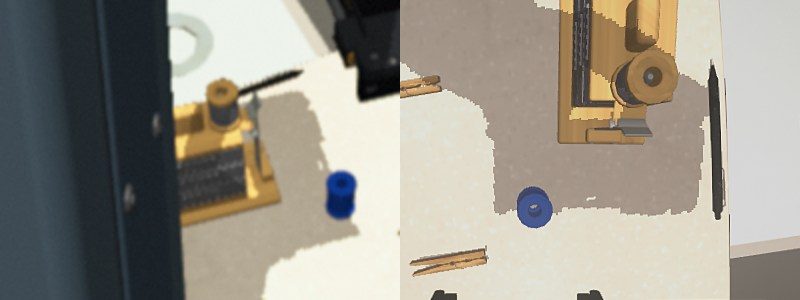

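Emit:
play_rows([
  [[-0.04,-0.06,0.02],[0,0,0]],
  [[-0.08,-0.12,0.04],[0,0,0]],
  [[-0.08,-0.18,0.06],[0,0,0]],
  [[-0.08,-0.2,0.06],[0,0,0]],
  [[-0.08,-0.2,0.06],[0,0,0]],
  [[-0.08,-0.2,0.06],[0,0,0]],
])

```text
time_s: 59.38
position: [0.4279, -0.3522, 0.3079]
tcp_rot: [[0.99, -0.001, 0.144], [-0.144, 0.002, 0.99], [-0.001, -1.0, 0.002]]
force: [0.5, 0.4, -0.3]
opening: 0.576
```

```bash
python3 - <<'E' 2>/dev/null
from h import *
s=read_state(); print(s['time_s'],s['position'])
def cl(c,n):
    Q=pts(c).reshape(-1,3); d=np.c_[(Q[:,:2]-B0)@np.c_[BX,BY],Q[:,2]]*1000
    for sg in(1,-1):
        q=d[(abs(d[:,0])<12)&(sg*d[:,1]>52)&(sg*d[:,1]<80)&(d[:,2]>106)&(d[:,2]<116)]; print(n,'clip',sg,len(q),np.percentile(q[:,1],[2,50,98]).round(1) if len(q) else '')
for n in('top','side'):
    cl(dict(np.load(n+'0.npz')),n+' start'); c=cap(n); save(c,n+'12.png'); cl(c,n+' now'); P=pts(c)
    for m,x,y,r,a,b in(('reel a',.5977,-.0612,.02,.135,.15),('reel b',.6076,.0061,.02,.135,.15),('handle',.602,-.027,.018,.12,.135)): print(n,m,rct(near(P,x,y,r,a,b)))
cv2.imwrite('pics/t12.png',cv2.resize(cap('top')['frame'][165:365,150:510],(720,400))[:,:,::-1])
E
```

```text
59.375 [ 0.42786434 -0.35223025  0.30787412]
top start clip 1 41 [58.7 62.1 65.1]
top start clip -1 27 [-62.7 -60.3 -57.2]
top now clip 1 42 [59.  61.9 65.1]
top now clip -1 30 [-63.2 -60.5 -57.5]
top reel a [[597.1, -61.4], [28.8, 28.7], 25.2, 242, 0.1425]
top reel b [[607.3, 6.9], [29.1, 28.6], 72.2, 241, 0.1428]
top handle [[602.6, -26.7], [29.7, 14.9], 78.7, 161, 0.1291]
side start clip 1 21 [60.8 62.9 65.7]
side start clip -1 24 [-65.2 -62.8 -60.9]
side now clip 1 0 
side now clip -1 0 
side reel a [[0.0, 0.0], [0.0, 0.0], 0.0, 0, nan]
side reel b [[0.0, 0.0], [0.0, 0.0], 0.0, 0, nan]
side handle [[0.0, 0.0], [0.0, 0.0], 0.0, 0, nan]
```

View pics/t12.png

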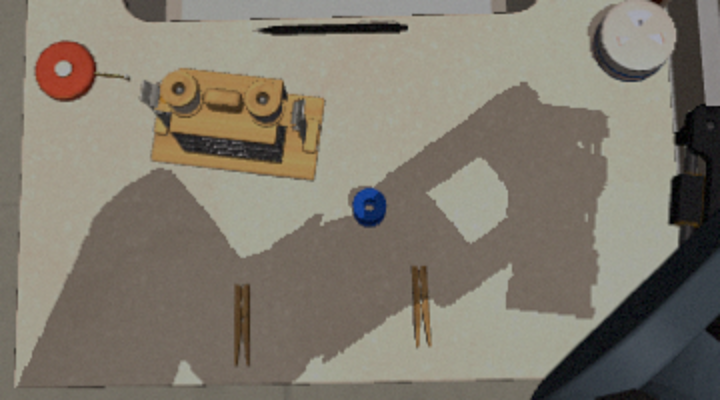

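```bash
python3 -c "
from rig import *
print(hand_in())"
```

```text
the job is handed in; nothing more can be done
None
```

The caddy is packed and the job is handed in at about 59 s of the 208 s allowed. I set reel_a aside and stacked trays C, A and B on the seat, keys matching. Tray B lay too far round for the wrist's range, so I first turned it in place and gripped it again. I then pressed the lid down until it snapped, and put reel_a on pin_2 and reel_b on pin_1.

**Last checks (top camera):**
- **Reels:** both tops are at z 0.1425–0.1428 m, where 0.143 m means fully down. Their centres are about 1 mm from the pins.
- **Spring arms:** their tops are within 0.5 mm of where they were at the start, so they are back upright.
- **Lid:** the wrist camera showed both ends level and flush on the top tray. Its handle is on centre.
- **Bystanders:** the pegs, tape measure, pot and pen looked undisturbed. I could not see the battery in the last picture because the arm hid it, but the gripper never worked near it.

**Disagreements and gaps:** the wrist and side cameras read the stack 1–3 mm too low, which I treated as calibration bias. At the very end the side camera had no view of the stack, so the final check rests on the top camera alone.

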